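# Rivet the circuit board into its housing

## Task

Lay the circuit board into the white housing so that it lies flat on the standoffs with its square openings over the D-shaped holes. Then fix it with all the push rivets in the tray, one to a hole: turn each so that its flat matches the hole's, seat it with its flange down on the board, and only then push its centre pin in flush with the square block. When every pin is flush, press the round done button fully down, and let go; leave the bin, the tape roll and the screwdriver where they are.

Things in the scene. Friction and masses are not known exactly. Their poses are not given: they have to be found in the camera images.
- housing: White plastic tray fixed to the bench, 158 (x) x 188 (y) x 26.5 mm high, walls 4 mm, inside 150 x 180 mm; place and yaw vary. Origin at the centre of its underside, z up. Grey standoffs 54 mm across, 22 mm high, at x = +-45, y = +-60 mm, each with a D-shaped hole (points socket1 to 4). The walls rise 4.5 mm above the standoffs and locate the board.
- board: Loose green circuit board, 144 (x) x 174 (y) x 5 mm, 0.2-0.35 kg, flat on the bench. Origin at the centre of its underside, z up. Square openings 40 mm at x = +-45, y = +-60 mm. Finned heat sink in its middle to grip it by, 36 (x) x 56 (y) mm, top 41 mm above the underside. Fits inside the housing walls with 3 mm to spare all round, either way round; in place its origin is 22 mm above the housing's.
- rivet1: Loose push rivet 1 (absent: None), white plastic, 72 g, upright in a tray pocket, any yaw. Origin: shank's lower end on the axis, z up. D shank 30 mm across, z 0-19 mm, flat 8 mm from the axis at +x, lowest 5 mm tapered 3 mm; D flange 52 mm across, z 19-23, flat 18 mm out at +x, seen from above; square grip block 24 x 24 mm along x, y, z 23-53. Seated through the board its origin is 14 mm below the hole's mouth.
- rivet2: Loose push rivet 2 (absent: None), white plastic, 72 g, upright in a tray pocket, any yaw. Origin: shank's lower end on the axis, z up. D shank 30 mm across, z 0-19 mm, flat 8 mm from the axis at +x, lowest 5 mm tapered 3 mm; D flange 52 mm across, z 19-23, flat 18 mm out at +x, seen from above; square grip block 24 x 24 mm along x, y, z 23-53. Seated through the board its origin is 14 mm below the hole's mouth.
- rivet3: Loose push rivet 3 (absent: None), white plastic, 72 g, upright in a tray pocket, any yaw. Origin: shank's lower end on the axis, z up. D shank 30 mm across, z 0-19 mm, flat 8 mm from the axis at +x, lowest 5 mm tapered 3 mm; D flange 52 mm across, z 19-23, flat 18 mm out at +x, seen from above; square grip block 24 x 24 mm along x, y, z 23-53. Seated through the board its origin is 14 mm below the hole's mouth.
- rivet4: Loose push rivet 4 (absent: None), white plastic, 72 g, upright in a tray pocket, any yaw. Origin: shank's lower end on the axis, z up. D shank 30 mm across, z 0-19 mm, flat 8 mm from the axis at +x, lowest 5 mm tapered 3 mm; D flange 52 mm across, z 19-23, flat 18 mm out at +x, seen from above; square grip block 24 x 24 mm along x, y, z 23-53. Seated through the board its origin is 14 mm below the hole's mouth.
- pin1 (a joint): How far the grey centre pin of rivet 1 is pushed in: 0 m = standing out 12 mm above the grip block (top 65 mm above the rivet's origin), 0.012 m = flush with the block. Round, 14 mm thick, on the rivet's axis; slides straight down, takes about 8 N, stays where it is left.
- pin2 (a joint): How far the grey centre pin of rivet 2 is pushed in: 0 m = standing out 12 mm above the grip block (top 65 mm above the rivet's origin), 0.012 m = flush with the block. Round, 14 mm thick, on the rivet's axis; slides straight down, takes about 8 N, stays where it is left.
- pin3 (a joint): How far the grey centre pin of rivet 3 is pushed in: 0 m = standing out 12 mm above the grip block (top 65 mm above the rivet's origin), 0.012 m = flush with the block. Round, 14 mm thick, on the rivet's axis; slides straight down, takes about 8 N, stays where it is left.
- pin4 (a joint): How far the grey centre pin of rivet 4 is pushed in: 0 m = standing out 12 mm above the grip block (top 65 mm above the rivet's origin), 0.012 m = flush with the block. Round, 14 mm thick, on the rivet's axis; slides straight down, takes about 8 N, stays where it is left.
- socket1 (a point): Mouth of D-shaped rivet hole 1 of 4 in the housing, on its axis at the top of its grey standoff, 22 mm above the bench. z up; x points from the axis square to the hole's flat. The hole is the shank's D with 1.2 mm to spare all round, 18 mm deep: a shank enters only with its +x along this x within about 5 degrees.
- socket2 (a point): Mouth of D-shaped rivet hole 2 of 4 in the housing, on its axis at the top of its grey standoff, 22 mm above the bench. z up; x points from the axis square to the hole's flat. The hole is the shank's D with 1.2 mm to spare all round, 18 mm deep: a shank enters only with its +x along this x within about 5 degrees.
- socket3 (a point): Mouth of D-shaped rivet hole 3 of 4 in the housing, on its axis at the top of its grey standoff, 22 mm above the bench. z up; x points from the axis square to the hole's flat. The hole is the shank's D with 1.2 mm to spare all round, 18 mm deep: a shank enters only with its +x along this x within about 5 degrees.
- socket4 (a point): Mouth of D-shaped rivet hole 4 of 4 in the housing, on its axis at the top of its grey standoff, 22 mm above the bench. z up; x points from the axis square to the hole's flat. The hole is the shank's D with 1.2 mm to spare all round, 18 mm deep: a shank enters only with its +x along this x within about 5 degrees.
- tray: Loose black tray of rivets, 150 x 150 x 22 mm, 400 g. Origin at the centre of its underside, z up. Four square pockets 34 mm wide, 20 mm deep, at x = +-40, y = +-40 mm, some empty; a rivet hangs in its pocket by the flange, shank loose, its origin 3 mm above the tray's.
- done_button (a joint): Travel of the done button: 0 m up, 0.006 m fully down; pressing down takes 5 N and it springs back.
- done_button_top (a point): Centre of the top of the round white done button (36 mm across), about 22 mm above the bench beyond the housing; it is pressed straight down. Its grey base is 52 mm across.
- parts_bin: Black open bin, 90 x 120 x 50 mm, bystander. Origin at the centre of its underside.
- tape_roll: Clear roll of tape lying flat, 90 mm across and 24 mm high, bystander. Origin at the centre of its underside.
- driver: Screwdriver with a black handle lying on the bench, bystander. Origin under its middle.
Things that resemble listed ones, but are neither listed nor needed, are in the scene too. Leave any red look-alike of the rivet1 alone.

How it is judged:
By the outcome, as a careful person would: the job done as asked, in the order asked, and still so for the second after the job is handed in, with the robot touching nothing.
Of rivet1, rivet2, rivet3, rivet4 only 3 to 4 are there at a start; the rules pass over those that are not, and their reading is None.
At some moment in a run one of board, tray may be knocked a few centimetres aside while the robot is not near it.
It also fails if it takes over 210 s, if anything falls off the work surface, if the arm or the gripper's body presses on something with over 40 N, if the wrist force passes 120 N, or if a joint passes its speed limit or range.

## Robot

A 7-joint arm with a two-finger parallel gripper is mounted at the origin on the work surface. World frame = base frame: x ahead of the robot, y to its left, z up, the work surface at z = 0. Lengths are in m, angles in rad, forces in N, time in s.
With the tool pointing down it reaches from about 0.425 to 0.925 m from the base axis. Payload 6.8 kg.
Tool frame: the origin (TCP) lies at the very end of the fingers, on their centre line; the grasp point (between the pads) lies 19 mm behind it; x points along the fingers, y is the direction in which the jaws open and shut, and the axes are right-handed (so a half turn about x gives the same grasp; the last joint's range is limited). The gripper opens to 88 mm and grips with 3 to 60 N. Pads are 20 mm wide; open, the fingers measure 115 mm over their backs; the gripper's body (75 mm by 178 mm) begins 61 mm behind the grasp point.
Start: joints at [-1.26, 0.477, 0.022, 1.555, -0.011, 1.109, -0.083], TCP at [0.274, 0.617, 0.223] pointing down, gripper open.
Joint ranges: [-2.96, 2.96], [-0.34, 2.1], [-1.41, 1.46], [0.24, 2.44], [-1.37, 4.51], [0.17, 1.92], [-2.96, 2.96]. Speed limits (rad/s): [2.39, 2.39, 3.14, 3.14, 3.14, 3.14, 3.14].

## Interface

Orientations are given as a 3x3 rotation matrix whose columns are the frame's x, y, z axes.
In Python, from cell import bot, cams gives the robot as it stands.
- The arm moves only by the tool apply_moves, never from a script. Its argument "steps" is a list of rows, each a list of 7 numbers: the shift along the tool's x, y, z in m, then the turn, a rotation vector about the tool's x, y, z in rad, then the closure, from 0 (fully open) to 1 (shut). In form: [[dx, dy, dz, rx, ry, rz, jaw], ...]. A call has exactly 8 rows; each row is the pose to reach, as a shift and turn from the pose measured when the call began, along the tool's axes at that moment; what a row does not reach only later rows make up. A row lasts 1/12 s, in which the tool goes at most 41.7 mm and 7.16 degrees, less where a joint would pass 70% of its speed; a pose out of reach is approached as far as the arm can. A call with a gripper value outside its range is refused whole. The fingers move at their own pace and stop on an object; "newtons" is the grip in N (left out, the last holds). Time passes only in rows, so rows that repeat a pose let the fingers close, or fill a call up. It gives the time, the measured TCP pose, the force and the opening at its end, in the units of the state.
- bot.state(): the state, without advancing time (a new reading comes with each control period).
- cams.get_image(name): name is "scene" or "top" or "wrist"; returns a dict with "pixels" (384x512x3 uint8, red, green, blue), "z_map" (384x512 float32, m along the optical axis (not along the pixel's ray), 0 where there is no reading), "K" (3x3 intrinsics, pixels), "k1" (the pictures are not rectified: a ray, as slopes to the right and down, at radius r is drawn at 1 + k1 r^2 times it, then the intrinsics apply), "R" (3x3) and "t" (3): a world point X has camera coordinates R X + t; the wrist camera has in their place "mount" (4x4, takes a point from camera to tool coordinates, whose origin is the TCP and whose axes are the tool frame's). Camera axes: x right, y down, z forward; pixel columns grow to the right and rows downward; lengths in m; the calibration is good to about 2 mm. A picture is of the moment at which its call begins: read the wrist's pose just before it.
- bot.finish_job(): hands the job in, once; it reports no verdict.
The state is a dict: "time": time; "joint_positions": joint angles; "dq": joint speeds; "joint_efforts": joint torques, N m; "tcp_pos": TCP position; "tcp_rot": TCP orientation; "wrist_force": force on the tool from outside, world axes, zero at the start; "ft_torque": the same for the moment, N m; "finger_gap": opening from 0.0 (shut) to 1.0 (fully open).
Only numpy, scipy, OpenCV 4.12 (cv2) and the standard library are available. Lean on these libraries where they do the work, as an engineer would, in place of code of your own. Each camera call takes 0.05 s, during which the arm holds its last target.

## Working session

There is one attempt and no reset: what is moved stays moved. The work goes in short steps, Python scripts to look and compute and a tool call to move; the robot and the scene stay as the last step left them, time stands still between calls to the robot, and variables do not carry over. Pictures are saved under pics/ and viewed, and the job is handed in when it is done.

Besides the shell and the picture viewer there is one more tool, called as a command line: name --pt "numbers of a row" for each row, then --argument value for the rest. apply_moves: Moves the arm, as the interface text tells. Its arguments: {"type":"object","properties":{"steps":{"type":"array","items":{"type":"array","items":{"type":"number"}}},"newtons":{"type":"number"}},"required":["steps"]}

```bash
ls; mkdir -p pics; python3 - <<'E'
from cell import bot,cams
import cv2
s=bot.state()
for k,v in s.items(): print(k,v)
for n in ["scene","top","wrist"]:
    im=cams.get_image(n)
    cv2.imwrite(f"pics/{n}0.png",im["pixels"][:,:,::-1])
    print(n,im["K"],im["k1"],im.get("R"),im.get("t"),im.get("mount"),(im["z_map"]>0).mean())
E
```

```text
pics
time 0.0
joint_positions [-1.26010002  0.47774153  0.02236108  1.55642416 -0.0115215   1.10926311
 -0.08310732]
dq [ 7.49610984e-04  1.34027972e-03  3.00286875e-05 -5.92440432e-04
 -3.52888106e-05 -3.20693573e-04 -1.50156773e-03]
joint_efforts [-1.16674499e-03 -5.82849526e+01  1.53456733e+00 -2.72617257e+01
 -5.42054430e-02  1.69955171e-02  1.44281066e-04]
tcp_pos [0.27427983 0.61612996 0.22173291]
tcp_rot [[-5.87870130e-04  4.06673359e-01  9.13573442e-01]
 [-1.60351792e-03  9.13572042e-01 -4.06673768e-01]
 [-9.99998542e-01 -1.70400275e-03  1.15046303e-04]]
wrist_force [ 0.26113457 -0.1393756   0.32364939]
ft_torque [ 0.02564046 -0.04118504  0.00696641]
finger_gap 0.9985092942745633
scene [[370.59024988   0.         252.00876696]
 [  0.         370.59024988 193.33190582]
 [  0.           0.           1.        ]] 0.034373846054465015 [[ 0.27771864  0.96063202  0.00764773]
 [ 0.79570026 -0.22556173 -0.56212365]
 [-0.53826894  0.16219752 -0.82701784]] [-0.10403641 -0.45083683  1.38062426] None 0.9958953857421875
top [[421.30789467   0.         258.14026092]
 [  0.         421.30789467 196.01900201]
 [  0.           0.           1.        ]] 0.0353196747183457 [[ 0.00659794 -0.99997747 -0.00123347]
 [-0.99268069 -0.00640103 -0.12059881]
 [ 0.1205882   0.00202014 -0.99270056]] [-0.06750976  0.62523374  1.09852313] None 0.9960886637369791
wrist [[319.64923384   0.         257.16889169]
 [  0.         319.64923384 191.47678891]
 [  0.           0.           1.        ]] -0.04202225288720621 None None [[ 1.23396761e-03 -2.84707634e-01  9.58613603e-01 -1.61648936e-01]
 [ 9.99998648e-01 -6.90592393e-04 -1.49234568e-03  1.89462638e-04]
 [ 1.08689347e-03  9.58614149e-01  2.84706397e-01 -7.88967135e-02]
 [ 0.00000000e+00  0.00000000e+00  0.00000000e+00  1.00000000e+00]] 0.9959513346354166
```

View pics/top0.png

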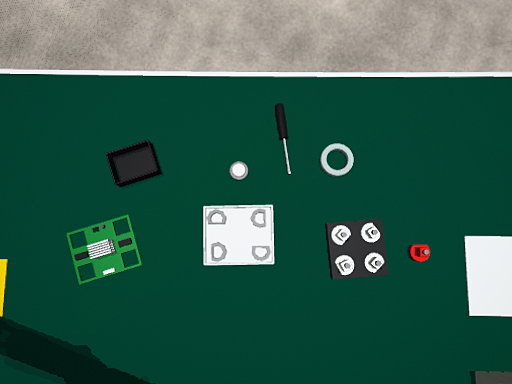

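View pics/scene0.png

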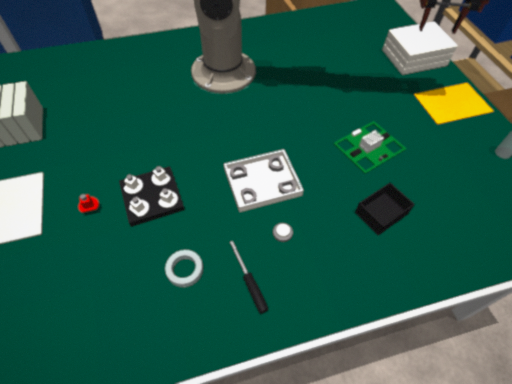

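View pics/wrist0.png

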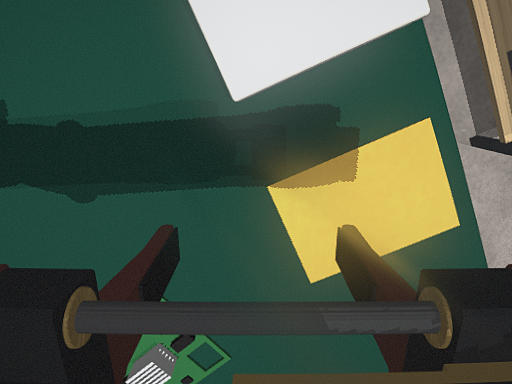

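Top view: board at (105,248), housing (239,235), done button (239,170), and tray (357,249) holding 4 white rivets. The red look-alike is at (420,252), outside the tray, so I leave it alone. Next I'll write helpers and get coarse positions.

```bash
cat > h.py <<'E'
import numpy as np, cv2
from cell import bot,cams
from scipy.spatial.transform import Rotation as Rn
def shot(name,save=None):
    s=bot.state(); im=dict(cams.get_image(name))
    if name=="wrist":
        T=np.eye(4);T[:3,:3]=s["tcp_rot"];T[:3,3]=s["tcp_pos"]
        C=T@np.array(im["mount"])
    else:
        R=np.array(im["R"]);t=np.array(im["t"]); C=np.eye(4);C[:3,:3]=R.T;C[:3,3]=-R.T@t
    im["C"]=C
    if save: cv2.imwrite("pics/"+save,im["pixels"][:,:,::-1])
    return im
def rays(im,uv):
    uv=np.asarray(uv,float).reshape(-1,1,2)
    n=cv2.undistortPoints(uv,im["K"],np.array([im["k1"],0,0,0.]),None,None,None).reshape(-1,2) if False else cv2.undistortPoints(uv,np.array(im["K"]),np.array([im["k1"],0,0,0.])).reshape(-1,2)
    return np.c_[n,np.ones(len(n))]
def onplane(im,uv,z):
    d=rays(im,uv)@im["C"][:3,:3].T; o=im["C"][:3,3]
    return o+d*((z-o[2])/d[:,2])[:,None]
def cloud(im):
    h,w=im["z_map"].shape; v,u=np.mgrid[:h,:w]
    d=rays(im,np.c_[u.ravel(),v.ravel()])*im["z_map"].reshape(-1,1)
    return (d@im["C"][:3,:3].T+im["C"][:3,3]).reshape(h,w,3)
def project(im,X):
    X=np.atleast_2d(X); Ci=np.linalg.inv(im["C"]); c=X@Ci[:3,:3].T+Ci[:3,3]
    return cv2.projectPoints(c,np.zeros(3),np.zeros(3),np.array(im["K"]),np.array([im["k1"],0,0,0.]))[0].reshape(-1,2)
def rot(yaw):  # tool down, jaw axis y at world yaw (rad)
    y=np.array([np.cos(yaw),np.sin(yaw),0]); x=np.array([0,0,-1.]); return np.c_[x,y,np.cross(x,y)]
def go(p,yaw):
    s=bot.state(); R0=np.array(s["tcp_rot"]); 
    # closest of yaw, yaw+pi chosen by caller
    d=R0.T@(np.array(p)-s["tcp_pos"]); r=Rn.from_matrix(R0.T@rot(yaw)).as_rotvec()
    print("move",np.round(d,4),"rot",np.round(r,3),"t",round(s["time"],2),"q",np.round(s["joint_positions"],2),"gap",round(s["finger_gap"],3))
def tyaw():
    y=np.array(bot.state()["tcp_rot"])[:,1]; return np.arctan2(y[1],y[0])
def rect(P): 
    c,sz,a=cv2.minAreaRect((np.asarray(P)[:,:2]*1000).astype(np.float32)); return np.round(c,1),np.round(sz,1),round(a,1)
E
python3 - <<'E'
from h import *
im=shot("top"); X=cloud(im); p=im["pixels"].astype(int)
hsv=cv2.cvtColor(im["pixels"],cv2.COLOR_RGB2HSV)
print("bench z",np.median(X[300:360,250:400,2]), X[300:360,250:400,2].std())
def blob(m,box):
    mm=np.zeros_like(m); x0,y0,x1,y1=box; mm[y0:y1,x0:x1]=m[y0:y1,x0:x1]; return mm
hgt=X[:,:,2]
for n,box,lo in [("board",(55,205,155,295),0.003),("housing",(195,195,285,275),0.012),("tray",(315,210,400,290),0.012),("button",(225,155,255,185),0.012),("bin",(95,130,170,195),.02),("tape",(312,135,362,185),.01),("red",(405,235,440,270),.01)]:
    m=blob(hgt>lo,box); P=X[m]; print(n,m.sum(),rect(P),np.median(P[:,2]),P[:,2].max())
E
```

```text
bench z 0.00026634958085125504 0.07360139677222076
board 3109 (array([482.8, 213. ]), array([240.5, 557.5]), 0.3) 0.005723167972047527 1.1658237076901192
housing 1122 (array([521.2, -11.5]), array([158.5, 187.4]), 1.4) 0.02357021196840181 1.1658237076901192
tray 3165 (array([ 478.1, -236.5]), array([149.5, 338.1]), 5.3) 0.023300271408395634 1.1658237076901192
button 203 (array([604.7, -23.4]), array([242.2,  48.6]), 8.7) 0.02042366120052974 1.1658237076901192
bin 619 (array([598.5, 154.7]), array([470.8, 144.5]), 46.4) 0.04336123337486941 1.1658237076901192
tape 523 (array([ 633.3, -180.8]), array([ 87.7, 367.5]), 45.2) 0.023829466772799845 1.1658237076901192
red 290 (array([ 475., -294.]), array([ 42.4, 456.3]), 0.6) 0.025833508914706038 1.1658237076901192
```

```bash
python3 - <<'E'
from h import *
im=shot("top"); X=cloud(im); 
hgt=X[:,:,2].copy(); hgt[im["z_map"]==0]=0
hgt[hgt>0.2]=0
for n,box,lo in [("board",(55,205,155,295),0.003),("housing",(195,195,285,275),0.012),("tray",(315,210,400,290),0.012),("button",(225,155,255,185),0.012),("bin",(95,130,170,195),.02),("tape",(312,135,362,185),.01),("driver",(265,95,300,180),.004),("red",(405,235,440,270),.01)]:
    mm=np.zeros(hgt.shape,np.uint8); x0,y0,x1,y1=box; mm[y0:y1,x0:x1]=(hgt>lo)[y0:y1,x0:x1]
    k,l,st,_=cv2.connectedComponentsWithStats(mm); i=1+np.argmax(st[1:,4]); m=l==i
    P=X[m]; P=P[(P[:,2]<.2)]; print(n,m.sum(),rect(P),np.median(P[:,2]).round(4),P[:,2].max().round(4))
E
```

```text
board 2385 (array([482.5, 356. ]), array([149.2, 181. ]), 17.3) 0.0065 0.0472
housing 621 (array([521.3, -11.5]), array([158.4, 187.4]), 1.4) 0.0253 0.0326
tray 3135 (array([ 486.8, -330. ]), array([149.4, 150.6]), 5.1) 0.0233 0.0727
button 193 (array([699.6,  -8.4]), array([45.7, 49.3]), 82.8) 0.0205 0.0272
bin 595 (array([716. , 278.4]), array([ 92. , 119.9]), 18.8) 0.0432 0.0562
tape 517 (array([ 732.3, -279.3]), array([87.5, 88.8]), 45.3) 0.0239 0.0309
driver 399 (array([ 796.5, -134. ]), array([208.8,  27.8]), 8.0) 0.0222 0.0317
red 285 (array([ 476.9, -495.4]), array([42.4, 51.1]), 0.6) 0.0259 0.0692
```

```bash
python3 - <<'E'
from h import *
go([0.4825,0.356,0.2],np.radians(17.3))
E
```

```text
move [ 0.0224 -0.1533  0.2961] rot [0.85  0.    0.001] t 0.25 q [-1.26  0.48  0.02  1.56 -0.01  1.11 -0.08] gap 0.996
```

apply_moves --pt "0.022 -0.153 0.296 0.85 0 0 0" --pt "0.022 -0.153 0.296 0.85 0 0 0" --pt "0.022 -0.153 0.296 0.85 0 0 0" --pt "0.022 -0.153 0.296 0.85 0 0 0" --pt "0.022 -0.153 0.296 0.85 0 0 0" --pt "0.022 -0.153 0.296 0.85 0 0 0" --pt "0.022 -0.153 0.296 0.85 0 0 0" --pt "0.022 -0.153 0.296 0.85 0 0 0" --newtons 30

```text
time: 0.92
tcp_pos: [0.483, 0.3553, 0.2004]
tcp_rot: [[-0.0, 0.956, 0.293], [-0.001, 0.293, -0.956], [-1.0, -0.0, 0.001]]
wrist_force: [0.0, -0.2, -0.5]
finger_gap: 1.003
```

apply_moves --pt "0 0 0 0 0 0 0" --pt "0 0 0 0 0 0 0" --pt "0 0 0 0 0 0 0" --pt "0 0 0 0 0 0 0" --pt "0 0 0 0 0 0 0" --pt "0 0 0 0 0 0 0" --pt "0 0 0 0 0 0 0" --pt "0 0 0 0 0 0 0"

```text
time: 1.58
tcp_pos: [0.4826, 0.3558, 0.2004]
tcp_rot: [[-0.0, 0.956, 0.294], [-0.0, 0.294, -0.956], [-1.0, -0.0, 0.0]]
wrist_force: [-0.6, 0.1, 0.9]
finger_gap: 1.0
```

```bash
python3 - <<'E'
from h import *
im=shot("wrist","w1.png"); X=cloud(im); H=X[:,:,2].copy(); H[im["z_map"]==0]=0
print(bot.state()["tcp_pos"],np.degrees(tyaw()))
hsv=cv2.cvtColor(im["pixels"],cv2.COLOR_RGB2HSV)
m=((H>0.003)&(H<0.06)).astype(np.uint8)
k,l,st,_=cv2.connectedComponentsWithStats(m); i=1+np.argmax(st[1:,4]);P=X[l==i];print(st[i],rect(P))
m2=(l==i)&(H>0.036);print("sink",m2.sum(),rect(X[m2]),H[m2].max())
go([0.4825,0.356,0.2],np.radians(17.3))
E
```

```text
[0.48268627 0.355663   0.20045205] 17.061617171823354
[  190    88   134   151 13963] (array([482.5, 356.4]), array([144.4, 175.1]), 17.7)
sink 1064 (array([482.2, 356.9]), array([35.8, 55.5]), 17.6) 0.04302554726843716
move [ 0.0005 -0.0001 -0.0004] rot [-0.004  0.     0.   ] t 1.63 q [-0.96  0.38  0.28  1.78 -0.12  1.   -0.33] gap 1.004
```

View pics/w1.png

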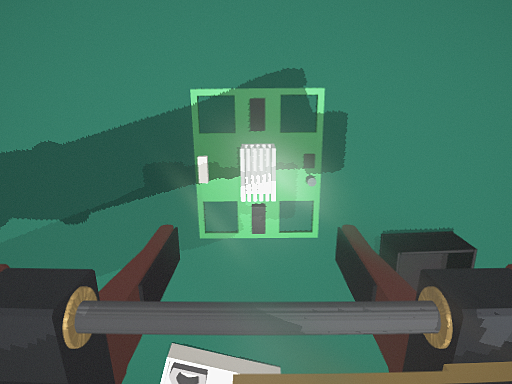

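```bash
python3 - <<'E'
from h import *
go([0.4824,0.3565,0.014],np.radians(17.65))
E
```

```text
move [ 0.1865  0.     -0.001 ] rot [-0.01  0.    0.  ] t 1.63 q [-0.96  0.38  0.28  1.78 -0.12  1.   -0.33] gap 1.004
```

apply_moves --pt "0.04 0 -0.001 -0.01 0 0 0.32" --pt "0.08 0 -0.001 -0.01 0 0 0.32" --pt "0.12 0 -0.001 -0.01 0 0 0.32" --pt "0.15 0 -0.001 -0.01 0 0 0.32" --pt "0.17 0 -0.001 -0.01 0 0 0.32" --pt "0.18 0 -0.001 -0.01 0 0 0.32" --pt "0.1855 0 -0.001 -0.01 0 0 0.32" --pt "0.1855 0 -0.001 -0.01 0 0 0.32"

```text
time: 2.3
tcp_pos: [0.4823, 0.3565, 0.0145]
tcp_rot: [[-0.001, 0.953, 0.303], [-0.001, 0.303, -0.953], [-1.0, -0.001, 0.001]]
wrist_force: [0.6, 0.7, 0.4]
finger_gap: 0.676
```

apply_moves --pt "0 0 0 0 0 0 1" --pt "0 0 0 0 0 0 1" --pt "0 0 0 0 0 0 1" --pt "0 0 0 0 0 0 1" --pt "0 0 0 0 0 0 1" --pt "0 0 0 0 0 0 1" --pt "0 0 0 0 0 0 1" --pt "0 0 0 0 0 0 1"

```text
time: 2.97
tcp_pos: [0.4829, 0.357, 0.0156]
tcp_rot: [[0.001, 0.953, 0.303], [0.0, 0.303, -0.953], [-1.0, 0.001, -0.0]]
wrist_force: [-1.4, -1.4, 7.5]
finger_gap: 0.406
```

```bash
cat >> h.py <<'E'
def housing(name="top"):
    im=shot(name); X=cloud(im); H=X[:,:,2]
    c=np.array([.5213,-.0115]); m=(im["z_map"]>0)&(H>.012)&(H<.035)&(np.abs(X[:,:,0]-c[0])<.09)&(np.abs(X[:,:,1]-c[1])<.105)
    k,l,st,_=cv2.connectedComponentsWithStats(m.astype(np.uint8)); i=1+np.argmax(st[1:,4]); return rect(X[l==i]),im,X
E
python3 - <<'E'
from h import *
for n in ["top","top","scene","scene"]: print(housing(n)[0])
r,im,X=housing("top"); cv2.imwrite("pics/hz.png",cv2.resize(im["pixels"][195:280,190:290,::-1],None,fx=7,fy=7,interpolation=cv2.INTER_CUBIC))
E
```

```text
(array([521.2, -11.5]), array([158.3, 187.5]), 1.3)
(array([521.1, -11.5]), array([158.4, 187.5]), 1.4)
(array([523. , -10.8]), array([162. , 191.9]), 2.0)
(array([522.5, -11.5]), array([163.3, 191.7]), 1.8)
```

apply_moves --pt "-0.01 0 0 0 0 0 1" --pt "-0.03 0 0 0 0 0 1" --pt "-0.05 0 0 0 0 0 1" --pt "-0.07 0 0 0 0 0 1" --pt "-0.09 0 0 0 0 0 1" --pt "-0.11 0 0 0 0 0 1" --pt "-0.12 0 0 0 0 0 1" --pt "-0.12 0 0 0 0 0 1"

```text
time: 3.88
tcp_pos: [0.4839, 0.3578, 0.1382]
tcp_rot: [[0.004, 0.953, 0.303], [0.003, 0.303, -0.953], [-1.0, 0.004, -0.002]]
wrist_force: [0.0, -0.7, -1.9]
finger_gap: 0.408
```

View pics/hz.png

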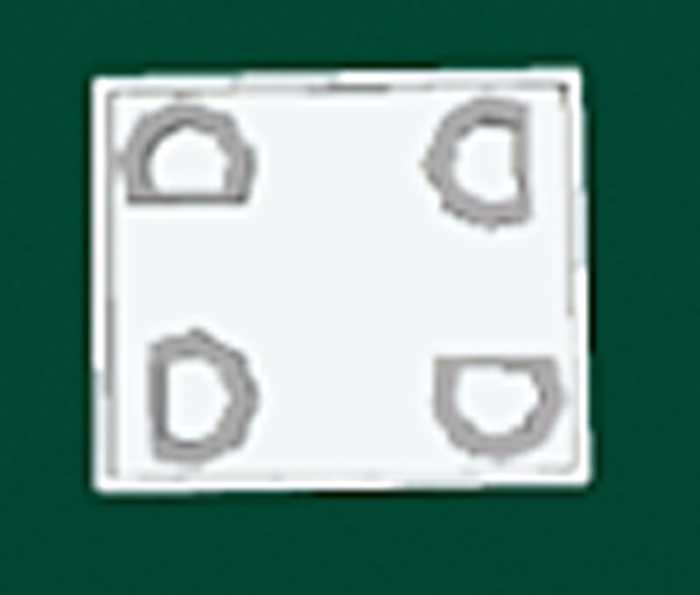

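```bash
python3 - <<'E'
from h import *
go([0.5212,-0.0115,0.14],np.radians(1.35))
E
```

```text
move [-0.0028 -0.0763  0.3633] rot [ 0.284 -0.003 -0.004] t 3.88 q [-0.94  0.45  0.27  1.83 -0.15  0.87 -0.3 ] gap 0.408
```

apply_moves --pt "-0.003 -0.006 0.03 0.025 0 0 1" --pt "-0.003 -0.014 0.068 0.055 0 0 1" --pt "-0.003 -0.022 0.106 0.085 0 0 1" --pt "-0.003 -0.03 0.144 0.115 0 0 1" --pt "-0.003 -0.038 0.182 0.145 0 0 1" --pt "-0.003 -0.046 0.22 0.175 0 0 1" --pt "-0.003 -0.053 0.25 0.2 0 0 1" --pt "-0.003 -0.057 0.27 0.22 0 0 1"

```text
time: 4.55
tcp_pos: [0.5102, 0.0788, 0.1394]
tcp_rot: [[0.002, 0.997, 0.082], [0.001, 0.082, -0.997], [-1.0, 0.002, -0.001]]
wrist_force: [-0.4, 0.2, -2.6]
finger_gap: 0.407
```

```bash
python3 - <<'E'
from h import *
im=shot("wrist","w2.png")
go([0.5212,-0.0115,0.14],np.radians(1.35))
E
```

```text
move [-0.0004  0.0037  0.0874] rot [ 0.054  0.    -0.002] t 4.6 q [-0.59  0.33  0.39  2.03 -0.17  0.8  -0.02] gap 0.408
```

View pics/w2.png

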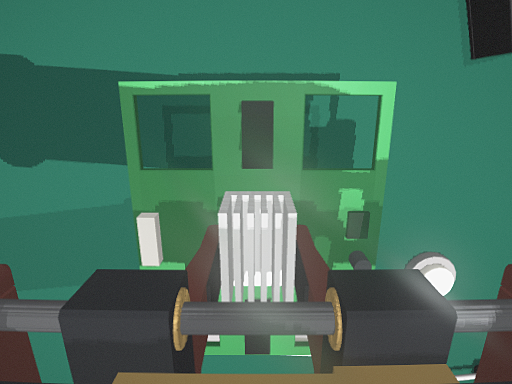

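```bash
cat >> h.py <<'E'
def inhand():
    s=bot.state();im=shot("wrist"); X=cloud(im); z=s["tcp_pos"][2]
    m=(im["z_map"]>0)&(X[:,:,2]>z-.02)&(X[:,:,2]<z-.004)
    m[270:]=False
    R=np.array(s["tcp_rot"]); P=(X[m]-s["tcp_pos"])@R
    print("board z rel",np.median(P[:,0]),"y range",P[:,1].min(),P[:,1].max(),"zmin",P[:,2].min())
    # far edge line
    for lo,hi in[(-.06,-.03),(-.03,0),(0,.03),(.03,.06)]:
        q=P[(P[:,1]>lo)&(P[:,1]<hi)]; print(lo,np.round(np.percentile(q[:,2],0.5),4))
E
python3 -c "
from h import *
inhand()"
```

```text
board z rel 0.010942562166661118 y range -0.07345716181463353 0.07199173046779843 zmin -0.08691934039557121
-0.06 -0.0866
-0.03 -0.0864
0 -0.0864
0.03 -0.0865
```

apply_moves --pt "0 0.002 0.03 0.02 0 0 1" --pt "0 0.004 0.06 0.04 0 0 1" --pt "0 0.004 0.08 0.054 0 0 1" --pt "0 0.004 0.0875 0.054 0 0 1" --pt "0 0.004 0.0875 0.054 0 0 1" --pt "0 0.004 0.0875 0.054 0 0 1" --pt "0 0.004 0.0875 0.054 0 0 1" --pt "0 0.004 0.0875 0.054 0 0 1"

```text
time: 5.32
tcp_pos: [0.5216, -0.0067, 0.1393]
tcp_rot: [[0.002, 1.0, 0.029], [0.001, 0.029, -1.0], [-1.0, 0.002, -0.001]]
wrist_force: [-0.2, 0.2, -2.0]
finger_gap: 0.406
```

```bash
python3 - <<'E'
from h import *
go([0.5212,-0.0115,0.06],np.radians(1.35))
im=shot("wrist","w3.png");shot("top","t3.png")
E
```

```text
move [ 0.0793 -0.0006  0.0049] rot [ 0.006 -0.001 -0.002] t 5.32 q [-0.45  0.35  0.43  2.02 -0.2   0.81  0.12] gap 0.406
```

View pics/w3.png

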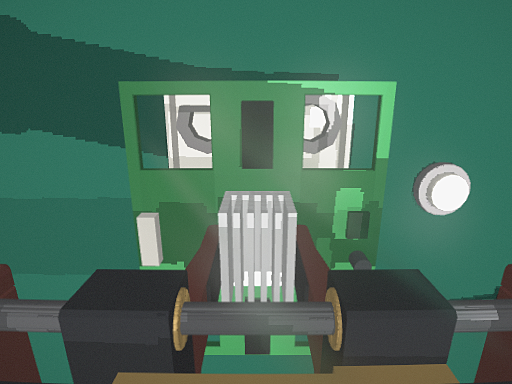

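apply_moves --pt "0.01 0 0.0045 0.006 0 0 1" --pt "0.03 0 0.0045 0.006 0 0 1" --pt "0.05 0 0.0045 0.006 0 0 1" --pt "0.065 0 0.0045 0.006 0 0 1" --pt "0.074 0 0.0045 0.006 0 0 1" --pt "0.08 0 0.0045 0.006 0 0 1" --pt "0.08 0 0.0045 0.006 0 0 1" --pt "0.08 0 0.0045 0.006 0 0 1"

```text
time: 6.08
tcp_pos: [0.5221, -0.0117, 0.0595]
tcp_rot: [[0.002, 1.0, 0.022], [0.001, 0.022, -1.0], [-1.0, 0.002, -0.001]]
wrist_force: [0.4, 0.9, -1.5]
finger_gap: 0.412
```

```bash
python3 - <<'E'
from h import *
go([0.5212,-0.0115,0.039],np.radians(1.35))
im=shot("wrist","w4.png"); X=cloud(im); H=X[:,:,2]
# housing rim points z .024-.029
E
```

```text
move [ 0.0205 -0.001  -0.0002] rot [-0.001 -0.001 -0.002] t 6.08 q [-0.39  0.48  0.37  2.07 -0.28  0.64  0.19] gap 0.412
```

View pics/w4.png

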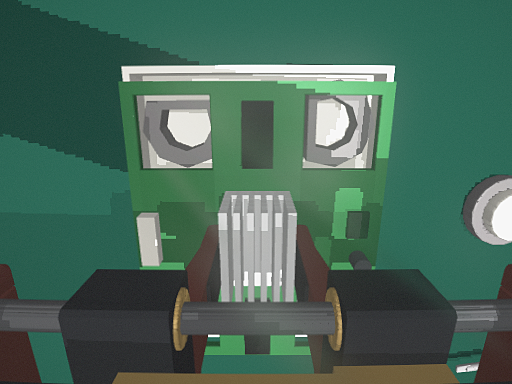

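apply_moves --pt "0.005 -0.001 0 0 0 0 1" --pt "0.01 -0.001 0 0 0 0 1" --pt "0.014 -0.001 0 0 0 0 1" --pt "0.018 -0.001 0 0 0 0 1" --pt "0.02 -0.001 0 0 0 0 1" --pt "0.0205 -0.001 0 0 0 0 1" --pt "0.0205 -0.001 0 0 0 0 1" --pt "0.0205 -0.001 0 0 0 0 1"

```text
time: 6.8
tcp_pos: [0.5216, -0.0118, 0.0394]
tcp_rot: [[0.003, 1.0, 0.022], [0.001, 0.022, -1.0], [-1.0, 0.003, -0.001]]
wrist_force: [0.7, -0.4, -1.9]
finger_gap: 0.409
```

```bash
python3 - <<'E'
from h import *
im=shot("wrist","w5.png"); print(bot.state()["wrist_force"])
E
```

```text
[-0.28575359 -0.91135213 -2.41795121]
```

View pics/w5.png

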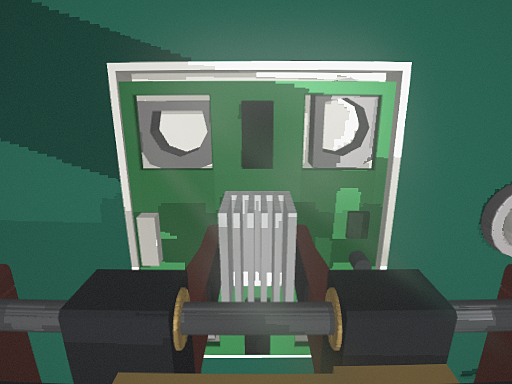

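apply_moves --pt "0.001 0 -0.001 0 0 0 1" --pt "0.0015 0 -0.001 0 0 0 1" --pt "0.0015 0 -0.001 0 0 0 1" --pt "0.0015 0 -0.001 0 0 0 0.4" --pt "0.0015 0 -0.001 0 0 0 0.35" --pt "0.0015 0 -0.001 0 0 0 0.32" --pt "0.0015 0 -0.001 0 0 0 0.32" --pt "0.0015 0 -0.001 0 0 0 0.32"

```text
time: 7.52
tcp_pos: [0.5218, -0.0108, 0.0382]
tcp_rot: [[0.003, 1.0, 0.022], [0.001, 0.022, -1.0], [-1.0, 0.003, -0.001]]
wrist_force: [-0.2, 1.1, -0.3]
finger_gap: 0.677
```

apply_moves --pt "-0.03 0 0 0 0 0 0.32" --pt "-0.06 0 0 0 0 0 0.32" --pt "-0.1 0 0 0 0 0 0.32" --pt "-0.14 0 0 0 0 0 0.32" --pt "-0.18 0 0 0 0 0 0.32" --pt "-0.2 0 0 0 0 0 0.32" --pt "-0.2 0 0 0 0 0 0.32" --pt "-0.2 0 0 0 0 0 0.32"

```text
time: 8.18
tcp_pos: [0.5216, -0.0109, 0.2391]
tcp_rot: [[0.006, 1.0, 0.022], [0.002, 0.022, -1.0], [-1.0, 0.006, -0.002]]
wrist_force: [0.2, -0.2, -0.1]
finger_gap: 0.683
```

```bash
python3 - <<'E'
from h import *
print(bot.state()["tcp_pos"])
im=shot("wrist","w6.png"); X=cloud(im); H=X[:,:,2]
hsv=cv2.cvtColor(im["pixels"],cv2.COLOR_RGB2HSV)
reg=(np.abs(X[:,:,0]-.521)<.074)&(np.abs(X[:,:,1]+.0115)<.088)
g=reg&(hsv[:,:,0]>45)&(hsv[:,:,0]<75)&(hsv[:,:,1]>60)&(H<.035)&(H>.015); print(g.sum(),np.percentile(H[g],[2,25,50,75,98]))
P=X[g]; A=np.c_[P[:,:2]-P[:,:2].mean(0),np.ones(len(P))]; print("plane",np.linalg.lstsq(A,P[:,2],rcond=None)[0])
E
```

```text
[ 0.52163417 -0.01089865  0.23908763]
8839 [0.02492142 0.0261372  0.02666979 0.02721594 0.02827759]
plane [-0.00014023 -0.00135589  0.02664956]
```

View pics/w6.png

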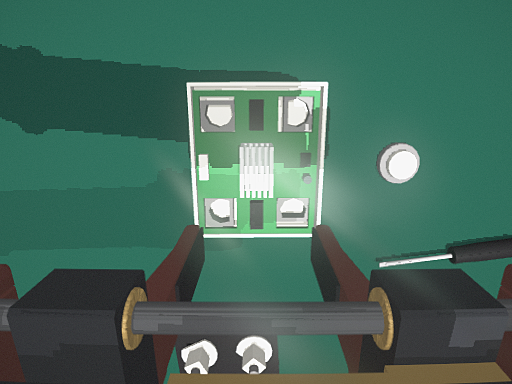

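```bash
python3 - <<'E'
from h import *
im=shot("wrist"); X=cloud(im); H=X[:,:,2]
cv2.imwrite("pics/w6c.png",cv2.resize(im["pixels"][75:245,180:335,::-1],None,fx=3.5,fy=3.5,interpolation=cv2.INTER_CUBIC))
m=(im["z_map"]>0)&(H>.012)&(H<.035)&(np.abs(X[:,:,0]-.5213)<.09)&(np.abs(X[:,:,1]+.0115)<.105)
k,l,st,_=cv2.connectedComponentsWithStats(m.astype(np.uint8)); i=1+np.argmax(st[1:,4]); print("housing",rect(X[l==i]))
h=np.array([.5212,-.0115]);a=np.radians(1.35);R=np.array([[np.cos(a),-np.sin(a)],[np.sin(a),np.cos(a)]])
for n,o in {"--":(-45,-60),"-+":(-45,60),"+-":(45,-60),"++":(45,60)}.items():
    c=h+R@np.array(o)/1000
    d=np.hypot(X[:,:,0]-c[0],X[:,:,1]-c[1])
    mm=(d<.022)&(H<.016)&(im["z_map"]>0); P=X[mm]
    # hole interior at bottom: visible region; print centroid & extents in housing frame
    Q=(P[:,:2]-c)@R*1000
    print(n,c.round(4),mm.sum(),Q.mean(0).round(1),Q.min(0).round(1),Q.max(0).round(1),np.median(P[:,2]).round(4))
m=(im["z_map"]>0)&(np.hypot(X[:,:,0]-.6996,X[:,:,1]+.0084)<.035)&(H>.017)
print("button",rect(X[m]),np.median(H[m]),X[m].mean(0))
E
```

```text
housing (array([522.4, -10. ]), array([159.2, 188.3]), 1.4)
-- [ 0.4776 -0.0725] 411 [ 0.4 -2.5] [-14.9 -14.6] [18.1 13.7] 0.0041
-+ [0.4748 0.0474] 549 [-0.3  1.9] [-14.9 -14.4] [15.4 20.5] 0.0036
+- [ 0.5676 -0.0704] 360 [ 2.7 -1.5] [-13.1 -21.1] [17.  11.7] 0.0041
++ [0.5648 0.0495] 595 [0.2 1.2] [-18.1 -16.9] [16.5 17.9] 0.0038
button (array([700.1,  -7.3]), array([34.9, 34.6]), 65.5) 0.021482717170778876 [ 0.69917446 -0.00670541  0.02135923]
```

View pics/w6c.png

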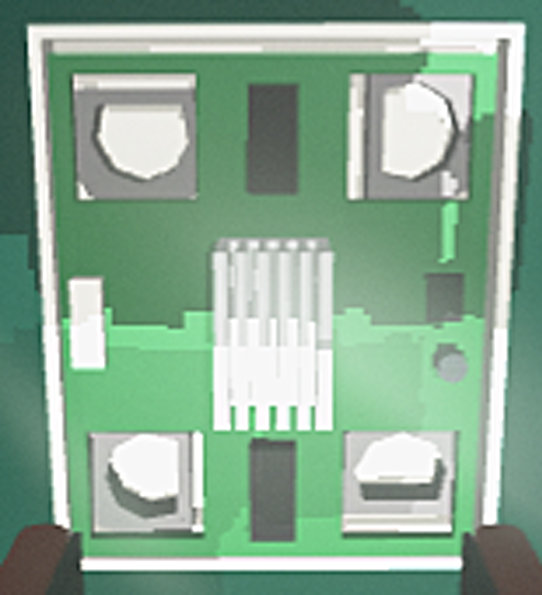

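```bash
python3 - <<'E'
from h import *
go([0.487,-0.330,0.22],np.radians(5))
E
```

```text
move [ 0.0165 -0.0403  0.3182] rot [-0.065 -0.001 -0.001] t 8.28 q [-0.51  0.21  0.48  1.93 -0.12  1.02  0.05] gap 0.678
```

apply_moves --pt "0.0165 -0.04 0.318 -0.065 0 0 0.5" --pt "0.0165 -0.04 0.318 -0.065 0 0 0.5" --pt "0.0165 -0.04 0.318 -0.065 0 0 0.5" --pt "0.0165 -0.04 0.318 -0.065 0 0 0.5" --pt "0.0165 -0.04 0.318 -0.065 0 0 0.5" --pt "0.0165 -0.04 0.318 -0.065 0 0 0.5" --pt "0.0165 -0.04 0.318 -0.065 0 0 0.5" --pt "0.0165 -0.04 0.318 -0.065 0 0 0.5"

```text
time: 8.95
tcp_pos: [0.4847, -0.3333, 0.2178]
tcp_rot: [[-0.002, 0.996, 0.084], [0.001, 0.084, -0.996], [-1.0, -0.002, -0.001]]
wrist_force: [0.2, 0.1, -0.4]
finger_gap: 0.502
```

apply_moves --pt "0 0 0 0 0 0 0.5" --pt "0 0 0 0 0 0 0.5" --pt "0 0 0 0 0 0 0.5" --pt "0 0 0 0 0 0 0.5" --pt "0 0 0 0 0 0 0.5" --pt "0 0 0 0 0 0 0.5" --pt "0 0 0 0 0 0 0.5" --pt "0 0 0 0 0 0 0.5"

```text
time: 9.62
tcp_pos: [0.4851, -0.3326, 0.218]
tcp_rot: [[-0.002, 0.996, 0.085], [0.001, 0.085, -0.996], [-1.0, -0.002, -0.001]]
wrist_force: [0.2, 0.2, -0.1]
finger_gap: 0.503
```

```bash
cat >> h.py <<'E'
def rivets(name="wrist",save=None,box=(.38,.60,-.44,-.22)):
    im=shot(name,save); X=cloud(im); H=X[:,:,2]; ok=im["z_map"]>0
    b=ok&(X[:,:,0]>box[0])&(X[:,:,0]<box[1])&(X[:,:,1]>box[2])&(X[:,:,1]<box[3])
    m=b&(H>.012)&(H<.1)
    k,l,st,_=cv2.connectedComponentsWithStats(m.astype(np.uint8)); i=1+np.argmax(st[1:,4])
    print("tray",rect(X[(l==i)&(H<.024)]))
    # pins / blocks
    m=b&(H>.05)&(H<.08)
    k,l,st,_=cv2.connectedComponentsWithStats(m.astype(np.uint8))
    for i in range(1,k):
        if st[i,4]<25: continue
        P=X[l==i]; B=P[(P[:,2]<.0595)&(P[:,2]>.0525)]; T=P[P[:,2]>.064]
        print("riv",st[i,:4],"block",rect(P),len(B),rect(B) if len(B)>10 else None,"pin",rect(T) if len(T)>5 else None,P[:,2].max().round(4))
    return im,X
E
python3 - <<'E'
from h import *
print(bot.state()["tcp_pos"],np.degrees(tyaw()))
im,X=rivets(save="w7.png")
cv2.imwrite("pics/w7c.png",cv2.resize(im["pixels"][80:260,170:350,::-1],None,fx=3.3,fy=3.3,interpolation=cv2.INTER_CUBIC))
E
```

```text
[ 0.48512872 -0.33259391  0.21796881] 4.890121072631925
tray (array([ 487.1, -328.9]), array([150.8, 150.4]), 4.9)
riv [284 117  33  32] block (array([ 523.7, -285.6]), array([24.1, 24.5]), 48.5) 403 (array([ 523.6, -285.5]), array([24.3, 24.2]), 50.4) pin (array([ 523.3, -285.3]), array([12.8, 13.2]), 51.0) 0.0694
riv [206 118  31  31] block (array([ 443.9, -292.6]), array([24.3, 24.1]), 28.1) 402 (array([ 443.8, -292.6]), array([24.2, 24.1]), 28.3) pin (array([ 444. , -292.5]), array([12.8, 12.7]), 4.6) 0.0692
riv [209 193  30  30] block (array([ 451.1, -372.1]), array([23.9, 24.3]), 47.9) 320 (array([ 451.1, -372.1]), array([24. , 24.2]), 47.8) pin (array([ 451., -372.]), array([13. , 13.6]), 62.0) 0.0695
riv [283 193  30  29] block (array([ 530.5, -365.1]), array([24. , 24.3]), 34.7) 319 (array([ 530.5, -365.1]), array([24. , 24.3]), 34.7) pin (array([ 530.6, -364.7]), array([13.1, 12.8]), 52.8) 0.0693
```

View pics/w7.png

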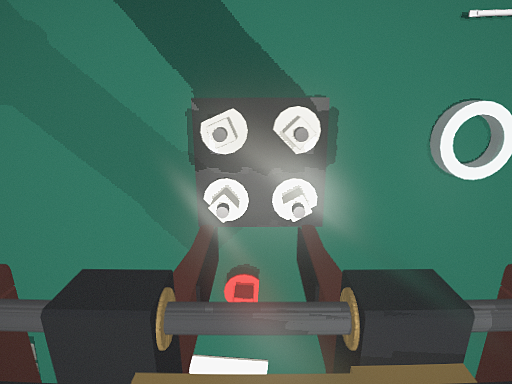

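View pics/w7c.png

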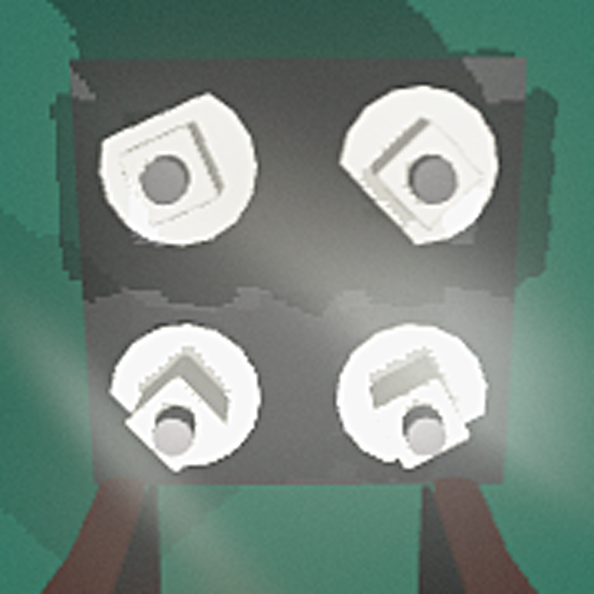

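```bash
python3 - <<'E'
from h import *
go([0.487,-0.329,0.22],np.radians(-55.3))
E
```

```text
move [-0.0021  0.0023 -0.0036] rot [1.05  0.    0.002] t 9.67 q [ 0.04  0.38  0.6   1.8  -0.25  1.03  0.81] gap 0.501
```

apply_moves --pt "-0.002 0.002 -0.004 0.12 0 0 0.5" --pt "-0.002 0.002 -0.004 0.24 0 0 0.5" --pt "-0.002 0.002 -0.004 0.36 0 0 0.5" --pt "-0.002 0.002 -0.004 0.48 0 0 0.5" --pt "-0.002 0.002 -0.004 0.6 0 0 0.5" --pt "-0.002 0.002 -0.004 0.72 0 0 0.5" --pt "-0.002 0.002 -0.004 0.84 0 0 0.5" --pt "-0.002 0.002 -0.004 0.96 0 0 0.5"

```text
time: 10.33
tcp_pos: [0.4868, -0.3285, 0.2201]
tcp_rot: [[-0.002, 0.637, -0.771], [0.001, -0.771, -0.637], [-1.0, -0.002, 0.001]]
wrist_force: [-0.7, 0.5, -0.2]
finger_gap: 0.498
```

apply_moves --pt "0 0 0 0.09 0 0 0.5" --pt "0 0 0 0.09 0 0 0.5" --pt "0 0 0 0.09 0 0 0.5" --pt "0 0 0 0.09 0 0 0.5" --pt "0 0 0 0.09 0 0 0.5" --pt "0 0 0 0.09 0 0 0.5" --pt "0 0 0 0.09 0 0 0.5" --pt "0 0 0 0.09 0 0 0.5"

```text
time: 11.0
tcp_pos: [0.4867, -0.3286, 0.2202]
tcp_rot: [[-0.002, 0.565, -0.825], [0.001, -0.825, -0.565], [-1.0, -0.002, 0.001]]
wrist_force: [-0.2, -0.2, -0.1]
finger_gap: 0.502
```

```bash
python3 - <<'E'
from h import *
print(bot.state()["tcp_pos"],np.degrees(tyaw()),bot.state()["joint_positions"])
im,X=rivets(save="w8.png")
E
```

```text
[ 0.48672073 -0.32856144  0.22017466] -55.59950246969439 [-0.14523611  0.43944441  0.84988275  1.81356806 -0.37489292  1.06039656
 -0.12492651]
tray (array([ 487. , -329.5]), array([150.9, 150.8]), 5.0)
riv [230 107  28  29] block (array([ 523.5, -285.8]), array([24.2, 24. ]), 49.0) 413 (array([ 523.5, -285.9]), array([24.2, 24. ]), 49.2) pin (array([ 523.7, -285.7]), array([12.5, 13.6]), 34.1) 0.0694
riv [299 148  25  23] block (array([ 530.8, -365.5]), array([23.4, 24.4]), 34.3) 362 (array([ 530.8, -365.6]), array([23.4, 24.3]), 34.3) pin (array([ 530.6, -365.4]), array([13.1, 13.6]), 47.3) 0.0699
riv [196 175  24  25] block (array([ 444. , -292.8]), array([24. , 24.1]), 27.3) 332 (array([ 443.9, -292.9]), array([23.8, 24.1]), 27.3) pin (array([ 444.1, -293. ]), array([13.4, 12.4]), 31.3) 0.0693
riv [260 209  26  25] block (array([ 451. , -372.4]), array([24.4, 24. ]), 47.2) 301 (array([ 450.9, -372.4]), array([24.3, 24. ]), 47.2) pin (array([ 450.8, -372.5]), array([13.8, 12.8]), 35.5) 0.0693
```

```bash
python3 - <<'E'
from h import *
go([0.5307,-0.3654,0.030],np.radians(-55.4))
E
```

```text
move [ 0.19    0.0556 -0.0156] rot [-0.004  0.001  0.002] t 11.05 q [-0.15  0.44  0.85  1.81 -0.37  1.06 -0.13] gap 0.498
```

apply_moves --pt "0.01 0.03 -0.008 -0.004 0.001 0.002 0.5" --pt "0.03 0.0555 -0.0155 -0.004 0.001 0.002 0.5" --pt "0.065 0.0555 -0.0155 -0.004 0.001 0.002 0.5" --pt "0.1 0.0555 -0.0155 -0.004 0.001 0.002 0.5" --pt "0.13 0.0555 -0.0155 -0.004 0.001 0.002 0.5" --pt "0.14 0.0555 -0.0155 -0.004 0.001 0.002 0.5" --pt "0.14 0.0555 -0.0155 -0.004 0.001 0.002 0.5" --pt "0.14 0.0555 -0.0155 -0.004 0.001 0.002 0.5"

```text
time: 11.72
tcp_pos: [0.5309, -0.366, 0.0809]
tcp_rot: [[0.001, 0.568, -0.823], [-0.001, -0.823, -0.568], [-1.0, 0.001, -0.0]]
wrist_force: [0.3, 0.0, 1.3]
finger_gap: 0.498
```

```bash
python3 - <<'E'
from h import *
go([0.5307,-0.3654,0.030],np.radians(-55.4)); shot("wrist","w9.png")
E
```

```text
move [ 0.0509 -0.0006 -0.0001] rot [ 0.    -0.    -0.001] t 11.72 q [ 0.03  0.69  0.7   1.78 -0.56  0.88  0.01] gap 0.498
```

View pics/w9.png

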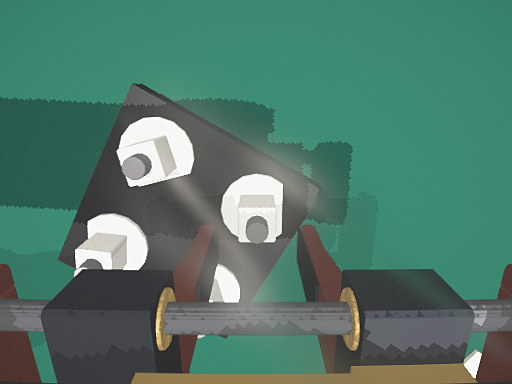

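apply_moves --pt "0.01 -0.0005 0 0 0 0 0.5" --pt "0.025 -0.0005 0 0 0 0 0.5" --pt "0.038 -0.0005 0 0 0 0 0.5" --pt "0.046 -0.0005 0 0 0 0 0.5" --pt "0.05 -0.0005 0 0 0 0 0.5" --pt "0.05 -0.0005 0 0 0 0 0.5" --pt "0.05 -0.0005 0 0 0 0 0.5" --pt "0.05 -0.0005 0 0 0 0 0.6"

```text
time: 12.43
tcp_pos: [0.5315, -0.3665, 0.0322]
tcp_rot: [[0.003, 0.568, -0.823], [-0.002, -0.823, -0.568], [-1.0, 0.003, -0.001]]
wrist_force: [-0.3, -0.1, -0.3]
finger_gap: 0.46
```

apply_moves --pt "0 0 0 0 0 0 0.8" --pt "0 0 0 0 0 0 1" --pt "0 0 0 0 0 0 1" --pt "0 0 0 0 0 0 1" --pt "0 0 0 0 0 0 1" --pt "0 0 0 0 0 0 1" --pt "0 0 0 0 0 0 1" --pt "0 0 0 0 0 0 1" --newtons 25

```text
time: 13.1
tcp_pos: [0.5317, -0.3666, 0.0327]
tcp_rot: [[0.003, 0.568, -0.823], [-0.002, -0.823, -0.568], [-1.0, 0.004, -0.002]]
wrist_force: [-0.8, 0.9, 5.7]
finger_gap: 0.272
```

apply_moves --pt "-0.01 0 0 0 0 0 1" --pt "-0.03 0 0 0 0 0 1" --pt "-0.05 0 0 0 0 0 1" --pt "-0.08 0 0 0 0 0 1" --pt "-0.11 0 0 0 0 0 1" --pt "-0.12 0 0 0 0 0 1" --pt "-0.12 0 0 0 0 0 1" --pt "-0.12 0 0 0 0 0 1"

```text
time: 13.77
tcp_pos: [0.5313, -0.366, 0.1523]
tcp_rot: [[0.004, 0.568, -0.823], [-0.002, -0.823, -0.568], [-1.0, 0.004, -0.002]]
wrist_force: [-0.0, -0.1, -1.4]
finger_gap: 0.275
```

```bash
cat >> h.py <<'E'
def held(save=None):
    s=bot.state(); im=shot("wrist",save); X=cloud(im); R=np.array(s["tcp_rot"]); P=(X-s["tcp_pos"])@R
    m=(im["z_map"]>0)&(np.abs(P[:,:,1])<.009)&(np.abs(P[:,:,2])<.014)&(P[:,:,0]<-.032)&(P[:,:,0]>-.045)
    Q=P[m]; t=Q[Q[:,0]<np.median(Q[:,0])+.002]
    print("pin top x",np.percentile(t[:,0],[5,50]).round(4),"yz range",t[:,1:].min(0).round(4),t[:,1:].max(0).round(4),len(t))
    m=(im["z_map"]>0)&(np.abs(P[:,:,1])<.03)&(np.abs(P[:,:,2])<.03)&(P[:,:,0]>-.006)&(P[:,:,0]<.012)
    m[262:]=False
    F=P[m]; print("flange x",np.median(F[:,0]).round(4),"z min",F[:,2].min().round(4),"y",F[:,1].min().round(4),F[:,1].max().round(4),len(F))
    return im,P
E
python3 - <<'E'
from h import *
held("w10.png")
go([0.4776,-0.071,0.15],np.radians(1.35))
E
```

```text
pin top x [-0.0359 -0.0348] yz range [-0.0077 -0.0068] [0.006  0.0069] 683
flange x 0.0069 z min -0.026 y -0.0263 0.0202 2220
move [ 0.001  -0.2725 -0.1235] rot [-0.99  -0.    -0.002] t 13.82 q [-0.02  0.61  0.76  1.74 -0.49  0.99 -0.04] gap 0.272
```

View pics/w10.png

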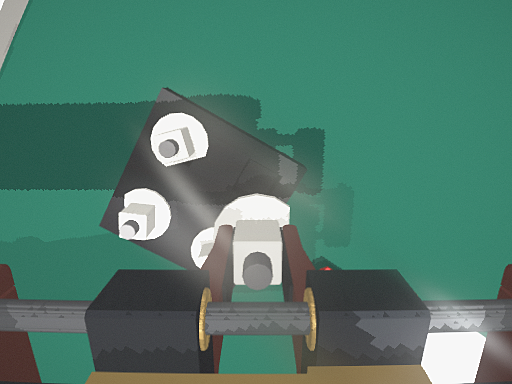

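```bash
python3 - <<'E'
from h import *
go([0.515,-0.04,0.22],np.radians(1.35))
E
```

```text
move [-0.069  -0.2767 -0.172 ] rot [-0.99  -0.    -0.002] t 13.82 q [-0.02  0.61  0.76  1.74 -0.49  0.99 -0.04] gap 0.272
```

apply_moves --pt "-0.03 -0.02 -0.012 -0.1 0 0 1" --pt "-0.05 -0.05 -0.03 -0.22 0 0 1" --pt "-0.069 -0.08 -0.048 -0.34 0 0 1" --pt "-0.069 -0.11 -0.067 -0.46 0 0 1" --pt "-0.069 -0.14 -0.086 -0.58 0 0 1" --pt "-0.069 -0.17 -0.105 -0.7 0 0 1" --pt "-0.069 -0.2 -0.124 -0.8 0 0 1" --pt "-0.069 -0.23 -0.143 -0.9 0 0 1"

```text
time: 14.48
tcp_pos: [0.5162, -0.0927, 0.2184]
tcp_rot: [[-0.001, 0.998, -0.061], [-0.001, -0.061, -0.998], [-1.0, -0.001, 0.001]]
wrist_force: [0.9, -0.5, -0.8]
finger_gap: 0.272
```

```bash
python3 - <<'E'
from h import *
go([0.515,-0.04,0.22],np.radians(1.35))
E
```

```text
move [-0.0017 -0.0044 -0.0525] rot [-0.084  0.001  0.001] t 14.48 q [-0.45  0.26  0.61  1.95 -0.18  0.99  0.18] gap 0.272
```

apply_moves --pt "-0.0017 -0.0044 -0.03 -0.05 0.001 0 1" --pt "-0.0017 -0.0044 -0.052 -0.084 0.001 0 1" --pt "-0.0017 -0.0044 -0.052 -0.084 0.001 0 1" --pt "-0.0017 -0.0044 -0.052 -0.084 0.001 0 1" --pt "-0.0017 -0.0044 -0.052 -0.084 0.001 0 1" --pt "-0.0017 -0.0044 -0.052 -0.084 0.001 0 1" --pt "-0.0017 -0.0044 -0.052 -0.084 0.001 0 1" --pt "-0.0017 -0.0044 -0.052 -0.084 0.001 0 1"

```text
time: 15.15
tcp_pos: [0.5148, -0.0417, 0.2198]
tcp_rot: [[-0.001, 1.0, 0.021], [-0.0, 0.021, -1.0], [-1.0, -0.001, 0.0]]
wrist_force: [-0.3, 1.1, -1.1]
finger_gap: 0.271
```

```bash
cat >> h.py <<'E'
def hw(save=None):
    s=bot.state(); im=shot("wrist",save); X=cloud(im); H=X[:,:,2]; R=np.array(s["tcp_rot"]); P=(X-s["tcp_pos"])@R
    m=(im["z_map"]>0)&(H>.012)&(H<.035)&(np.abs(X[:,:,0]-.522)<.09)&(np.abs(X[:,:,1]+.0105)<.105)
    k,l,st,_=cv2.connectedComponentsWithStats(m.astype(np.uint8)); i=1+np.argmax(st[1:,4]); Q=X[l==i]; print("housing",rect(Q))
    c=np.array([.5222,-.0107]);a=np.radians(1.35);A=np.array([[np.cos(a),-np.sin(a)],[np.sin(a),np.cos(a)]])
    q=(Q[:,:2]-c)@A
    print("x- edge",np.round([np.percentile(q[(np.abs(q[:,1]-v)<.01)][:,0],[1,99])*1000 for v in(-.08,-.04,0,.04,.08)],1).tolist())
    print("y edge",np.round([np.percentile(q[(np.abs(q[:,0]-v)<.01)][:,1],[1,99])*1000 for v in(-.06,-.03,0.03,.06)],1).tolist())
    return im,X
E
python3 - <<'E'
from h import *
print(bot.state()["tcp_pos"],np.degrees(tyaw()))
hw("w11.png"); hw(); print(housing()[0])
E
```

```text
[ 0.51481265 -0.04166201  0.2197889 ] 1.2106407834818176
housing (array([521.7,  -9.5]), array([158.7, 188.6]), 1.3)
x- edge [[-78.2, 77.4], [-77.9, 76.9], [-77.8, 77.3], [-77.8, 76.9], [-78.2, 77.7]]
y edge [[-89.6, 93.7], [-62.4, 93.6], [-90.0, 94.4], [-91.1, 94.3]]
housing (array([521.8,  -9.6]), array([158.9, 187.8]), 1.2)
x- edge [[-78.2, 77.4], [-77.7, 76.9], [-77.9, 77.2], [-77.7, 76.9], [-78.0, 77.8]]
y edge [[-89.4, 94.0], [-62.1, 93.8], [-89.6, 93.6], [-90.9, 93.7]]
(array([547.5,  82. ]), array([ 15.7, 101.1]), 82.5)
```

View pics/w11.png

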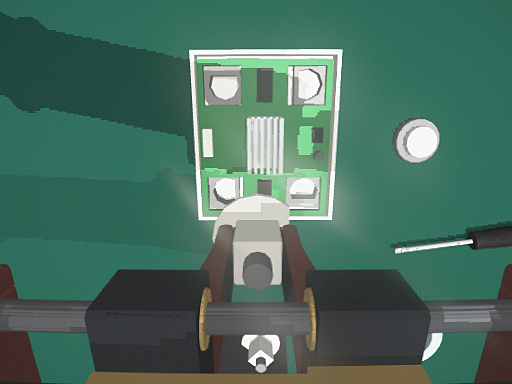

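```bash
cat >> h.py <<'E'
SOCK={"--":(-45,-60,1.35),"-+":(-45,60,91.35),"+-":(45,-60,-88.65),"++":(45,60,181.35)}
def holes(im,X,h=(.5218,-.0105)):
    H=X[:,:,2]; hh,w=H.shape; v,u=np.mgrid[:hh,:w]
    Pl=onplane(im,np.c_[u.ravel(),v.ravel()],.022).reshape(hh,w,3)
    a=np.radians(1.35);A=np.array([[np.cos(a),-np.sin(a)],[np.sin(a),np.cos(a)]])
    for n,(ox,oy,th) in SOCK.items():
        c=np.array(h)+A@np.array([ox,oy])/1000
        m=(im["z_map"]>0)&(H<.0195)&(np.abs(Pl[:,:,0]-c[0])<.0195)&(np.abs(Pl[:,:,1]-c[1])<.0195)
        k,l,st,_=cv2.connectedComponentsWithStats(m.astype(np.uint8)); 
        if k<2: print(n,"none");continue
        i=1+np.argmax(st[1:,4]); t=np.radians(th); B=np.array([[np.cos(t),-np.sin(t)],[np.sin(t),np.cos(t)]])
        q=(Pl[l==i][:,:2]-c)@B*1000
        lo,hi=q.min(0),q.max(0)
        print(n,c.round(4),st[i,4],"flat axis",lo[0].round(1),hi[0].round(1),"perp",lo[1].round(1),hi[1].round(1),"-> off world",(B@np.array([((lo[0]+16.2)+(hi[0]-9.2))/2,(lo[1]+hi[1])/2])).round(2))
E
python3 - <<'E'
from h import *
im,X=hw(); holes(im,X)
E
```

```text
housing (array([521.7,  -9.8]), array([158.9, 189. ]), 1.2)
x- edge [[-78.1, 77.4], [-77.7, 77.1], [-77.6, 77.3], [-77.7, 77.0], [-78.2, 77.8]]
y edge [[-90.0, 94.4], [-61.6, 94.2], [-89.2, 94.1], [-90.6, 94.2]]
-- [ 0.4782 -0.0715] 427 flat axis -14.4 9.5 perp -14.4 16.3 -> off world [1.02 0.96]
-+ [0.4754 0.0484] 565 flat axis -14.2 9.6 perp -16.1 15.1 -> off world [0.48 1.24]
+- [ 0.5682 -0.0694] 437 flat axis -16.1 7.1 perp -15.1 15.6 -> off world [0.21 0.98]
++ [0.5654 0.0505] 571 flat axis -15.3 9.5 perp -16.5 15.4 -> off world [-0.61  0.54]
```

```bash
python3 - <<'E'
from h import *
go([0.479,-0.0714,0.085],np.radians(1.35))
E
```

```text
move [ 0.135  -0.0365  0.0297] rot [-0.001 -0.     0.001] t 15.35 q [-0.53  0.24  0.58  1.96 -0.16  0.98  0.14] gap 0.271
```

apply_moves --pt "0 -0.025 0.02 0 0 0 1" --pt "0.02 -0.036 0.0297 0 0 0 1" --pt "0.055 -0.0365 0.0297 0 0 0 1" --pt "0.09 -0.0365 0.0297 0 0 0 1" --pt "0.115 -0.0365 0.0297 0 0 0 1" --pt "0.13 -0.0365 0.0297 0 0 0 1" --pt "0.135 -0.0365 0.0297 0 0 0 1" --pt "0.135 -0.0365 0.0297 0 0 0 1"

```text
time: 16.02
tcp_pos: [0.4783, -0.0715, 0.0842]
tcp_rot: [[-0.003, 1.0, 0.022], [-0.0, 0.022, -1.0], [-1.0, -0.003, 0.0]]
wrist_force: [-0.4, -0.2, -1.4]
finger_gap: 0.272
```

```bash
python3 - <<'E'
from h import *
go([0.479,-0.0714,0.057],np.radians(1.35)); held("w12.png")
E
```

```text
move [ 0.0272  0.0008 -0.0001] rot [-0.001  0.     0.003] t 16.02 q [-0.4   0.4   0.51  2.15 -0.31  0.67  0.35] gap 0.272
pin top x [-0.036 -0.035] yz range [-0.0076 -0.0076] [0.006  0.0069] 675
flange x 0.0068 z min -0.0266 y -0.0263 0.0204 2216
```

View pics/w12.png

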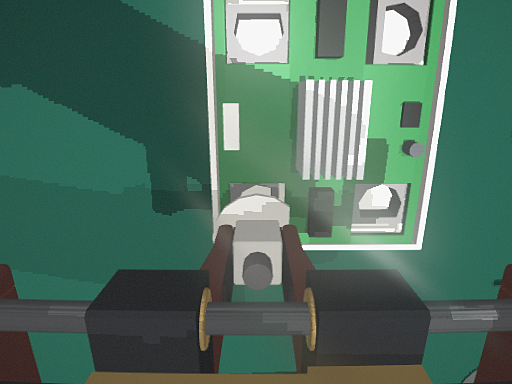

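apply_moves --pt "0.01 0.001 0 0 0 0.003 1" --pt "0.018 0.001 0 0 0 0.003 1" --pt "0.024 0.001 0 0 0 0.003 1" --pt "0.028 0.001 0 0 0 0.003 1" --pt "0.031 0.001 0 0 0 0.003 1" --pt "0.033 0.001 0 0 0 0.003 1" --pt "0.034 0.001 0 0 0 0.003 1" --pt "0.034 0.001 0 0 0 0.003 1"

```text
time: 16.73
tcp_pos: [0.4801, -0.0716, 0.0511]
tcp_rot: [[0.002, 1.0, 0.022], [-0.0, 0.022, -1.0], [-1.0, 0.002, 0.0]]
wrist_force: [0.1, -0.4, -0.7]
finger_gap: 0.272
```

apply_moves --pt "0.001 -0.001 0 0 0 -0.002 1" --pt "0.003 -0.001 0 0 0 -0.002 1" --pt "0.005 -0.001 0 0 0 -0.002 1" --pt "0.007 -0.001 0 0 0 -0.002 1" --pt "0.009 -0.001 0 0 0 -0.002 1" --pt "0.009 -0.001 0 0 0 -0.002 1" --pt "0.009 -0.001 0 0 0 -0.002 1" --pt "0.009 -0.001 0 0 0 -0.002 1"

```text
time: 17.4
tcp_pos: [0.4792, -0.0717, 0.0421]
tcp_rot: [[-0.0, 1.0, 0.022], [-0.0, 0.022, -1.0], [-1.0, -0.0, 0.0]]
wrist_force: [-0.5, 0.5, -0.4]
finger_gap: 0.269
```

No contact force 9 mm down, so it is going in. Seating now.

apply_moves --pt "0.001 0 0 0 0 0 1" --pt "0.002 0 0 0 0 0 1" --pt "0.003 0 0 0 0 0 1" --pt "0.004 0 0 0 0 0 1" --pt "0.005 0 0 0 0 0 1" --pt "0.0055 0 0 0 0 0 1" --pt "0.0055 0 0 0 0 0 1" --pt "0.0055 0 0 0 0 0 1"

```text
time: 18.07
tcp_pos: [0.4792, -0.0717, 0.0375]
tcp_rot: [[-0.0, 1.0, 0.022], [0.001, 0.022, -1.0], [-1.0, -0.0, -0.001]]
wrist_force: [-4.1, 0.4, 15.1]
finger_gap: 0.272
```

```bash
python3 - <<'E'
from h import *
print(bot.state()["wrist_force"],bot.state()["tcp_pos"]); held("w13.png")
E
```

```text
[-4.11816898  0.37829513 15.07024251] [ 0.47917647 -0.07173436  0.03753755]
pin top x [-0.036 -0.035] yz range [-0.0077 -0.0078] [0.006  0.0067] 681
flange x 0.0097 z min -0.03 y -0.029 0.03 4436
```

View pics/w13.png

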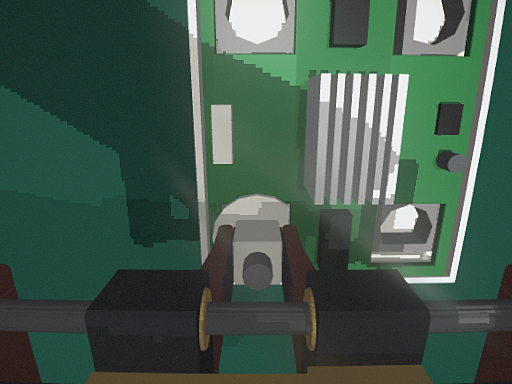

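apply_moves --pt "-0.001 0 0 0 0 0 0.7" --pt "-0.001 0 0 0 0 0 0.6" --pt "-0.001 0 0 0 0 0 0.55" --pt "-0.001 0 0 0 0 0 0.5" --pt "-0.003 0 0 0 0 0 0.5" --pt "-0.02 0 0 0 0 0 0.5" --pt "-0.045 0 0 0 0 0 0.5" --pt "-0.055 0 0 0 0 0 0.5"

```text
time: 18.78
tcp_pos: [0.4801, -0.0721, 0.0944]
tcp_rot: [[0.002, 1.0, 0.021], [0.001, 0.021, -1.0], [-1.0, 0.002, -0.001]]
wrist_force: [0.1, 0.5, -0.1]
finger_gap: 0.498
```

```bash
cat >> h.py <<'E'
def placed(save=None):
    im=shot("wrist",save); X=cloud(im); H=X[:,:,2]
    a=np.radians(1.35);A=np.array([[np.cos(a),-np.sin(a)],[np.sin(a),np.cos(a)]])
    for n,(ox,oy,th) in SOCK.items():
        c=np.array((.5219,-.0104))+A@np.array([ox,oy])/1000
        d=np.hypot(X[:,:,0]-c[0],X[:,:,1]-c[1]); m=(im["z_map"]>0)&(d<.02)&(H>.05)&(H<.085)
        F=(im["z_map"]>0)&(d<.026)&(H>.0285)&(H<.036)
        if m.sum()<20: print(n,c.round(4),"none"); continue
        P=X[m]; T=P[P[:,2]>P[:,2].max()-.004]; print(n,c.round(4),"block",rect(P),"top z pct",np.percentile(P[:,2],[50,90,98]).round(4),"pin",rect(T) if len(T)>5 else None,"flange z",np.median(H[F]).round(4) if F.sum()>5 else None)
    return im,X
E
python3 - <<'E'
from h import *
print(bot.state()["wrist_force"],bot.state()["tcp_pos"]); placed("w14.png")
E
```

```text
[ 0.14512602  0.53064553 -0.12464294] [ 0.48009838 -0.07212418  0.09439294]
-- [ 0.4783 -0.0714] block (array([478.5, -71. ]), array([23.9, 25. ]), 0.9) top z pct [0.061  0.0728 0.0735] pin (array([478.6, -71.1]), array([13.3, 13.5]), 76.9) flange z 0.0308
-+ [0.4755 0.0485] none
+- [ 0.5683 -0.0693] none
++ [0.5655 0.0506] none
```

View pics/w14.png

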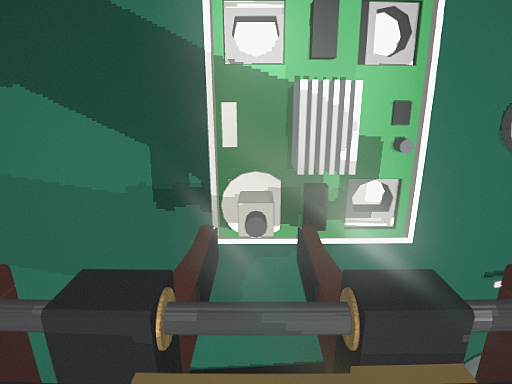

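apply_moves --pt "0 -0.0016 -0.001 0 0 0 0.8" --pt "0 -0.0016 -0.001 0 0 0 1" --pt "0 -0.0016 -0.001 0 0 0 1" --pt "0 -0.0016 -0.001 0 0 0 1" --pt "0.005 -0.0016 -0.001 0 0 0 1" --pt "0.01 -0.0016 -0.001 0 0 0 1" --pt "0.015 -0.0016 -0.001 0 0 0 1" --pt "0.018 -0.0016 -0.001 0 0 0 1"

```text
time: 19.5
tcp_pos: [0.4789, -0.0711, 0.0761]
tcp_rot: [[0.003, 1.0, 0.021], [0.001, 0.021, -1.0], [-1.0, 0.003, -0.001]]
wrist_force: [0.4, -0.3, 0.8]
finger_gap: 0.004
```

apply_moves --pt "0.003 0 0 0 0 0 1" --pt "0.006 0 0 0 0 0 1" --pt "0.009 0 0 0 0 0 1" --pt "0.012 0 0 0 0 0 1" --pt "0.0145 0 0 0 0 0 1" --pt "0.0165 0 0 0 0 0 1" --pt "0.0165 0 0 0 0 0 1" --pt "0.0165 0 0 0 0 0 1"

```text
time: 20.17
tcp_pos: [0.4794, -0.0712, 0.0612]
tcp_rot: [[0.003, 1.0, 0.021], [0.002, 0.021, -1.0], [-1.0, 0.003, -0.002]]
wrist_force: [-7.1, 0.9, 26.8]
finger_gap: 0.003
```

apply_moves --pt "-0.02 0 0 0 0 0 0.9" --pt "-0.05 0 0 0 0 0 0.5" --pt "-0.08 0 0 0 0 0 0.5" --pt "-0.11 0 0 0 0 0 0.5" --pt "-0.14 0 0 0 0 0 0.5" --pt "-0.15 0 0 0 0 0 0.5" --pt "-0.15 0 0 0 0 0 0.5" --pt "-0.15 0 0 0 0 0 0.5"

```text
time: 20.83
tcp_pos: [0.4787, -0.0713, 0.2106]
tcp_rot: [[0.004, 1.0, 0.021], [0.003, 0.021, -1.0], [-1.0, 0.004, -0.003]]
wrist_force: [-0.2, -0.0, 0.4]
finger_gap: 0.497
```

```bash
python3 - <<'E'
from h import *
im,X=placed("w15.png"); holes(im,X,(.5219,-.0104))
go([0.487,-0.33,0.22],np.radians(28.2))
E
```

```text
-- [ 0.4783 -0.0714] block (array([478.9, -71. ]), array([23.5, 23.7]), 1.2) top z pct [0.0606 0.0616 0.0621] pin (array([478.9, -71.2]), array([23.4, 23.4]), 0.7) flange z 0.0308
-+ [0.4755 0.0485] none
+- [ 0.5683 -0.0693] none
++ [0.5655 0.0506] none
-- [ 0.4783 -0.0714] 14 flat axis 19.0 19.2 perp 3.4 18.1 -> off world [22.32 11.29]
-+ [0.4755 0.0485] 655 flat axis -15.1 10.0 perp -15.9 14.8 -> off world [0.54 0.95]
+- [ 0.5683 -0.0693] 473 flat axis -16.8 8.3 perp -14.8 14.7 -> off world [-0.08  0.73]
++ [0.5655 0.0506] 612 flat axis -14.6 9.0 perp -15.9 15.0 -> off world [-0.75  0.41]
move [-0.0108  0.0035  0.2588] rot [-0.471 -0.002 -0.002] t 20.88 q [-0.52  0.19  0.62  2.05 -0.14  0.94  0.19] gap 0.498
```

apply_moves --pt "-0.011 0.0005 0.035 -0.07 -0.002 -0.002 0.5" --pt "-0.011 0.001 0.075 -0.14 -0.002 -0.002 0.5" --pt "-0.011 0.0015 0.115 -0.22 -0.002 -0.002 0.5" --pt "-0.011 0.002 0.155 -0.3 -0.002 -0.002 0.5" --pt "-0.011 0.003 0.195 -0.38 -0.002 -0.002 0.5" --pt "-0.011 0.0035 0.23 -0.46 -0.002 -0.002 0.5" --pt "-0.011 0.0035 0.258 -0.471 -0.002 -0.002 0.5" --pt "-0.011 0.0035 0.258 -0.471 -0.002 -0.002 0.5"

```text
time: 21.55
tcp_pos: [0.4841, -0.3354, 0.218]
tcp_rot: [[-0.004, 0.885, 0.466], [-0.003, 0.466, -0.885], [-1.0, -0.004, 0.001]]
wrist_force: [-0.1, -0.8, 0.4]
finger_gap: 0.5
```

```bash
python3 - <<'E'
from h import *
print(bot.state()["tcp_pos"],np.degrees(tyaw()),bot.state()["dq"].round(3))
im,X=rivets(save="w16.png")
E
```

```text
[ 0.48413588 -0.33544595  0.21800465] 27.774671876742214 [-0.069 -0.039 -0.038  0.052  0.003  0.01  -0.11 ]
tray (array([ 487.2, -329. ]), array([150.6, 151.1]), 5.2)
riv [231 107  24  25] block (array([ 443.3, -292.4]), array([23.3, 23.5]), 27.6) 422 (array([ 443.3, -292.4]), array([23.3, 23.5]), 27.6) pin (array([ 443.7, -292.3]), array([13. , 13.1]), 9.1) 0.0694
riv [301 136  28  29] block (array([ 523. , -285.7]), array([23.2, 24. ]), 49.5) 358 (array([ 523. , -285.7]), array([23.2, 24. ]), 49.5) pin (array([ 523.2, -285.6]), array([12.8, 13.6]), 52.6) 0.0701
riv [201 177  29  27] block (array([ 450.6, -372. ]), array([24.2, 23.8]), 46.8) 336 (array([ 450.6, -372.1]), array([24. , 23.8]), 46.8) pin (array([ 450.6, -372.1]), array([13.4, 13.3]), 87.8) 0.0698
```

View pics/w16.png

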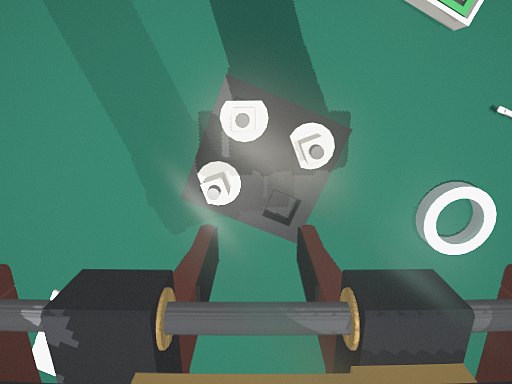

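```bash
python3 - <<'E'
from h import *
go([0.4437,-0.2926,0.080],np.radians(27.9))
E
```

```text
move [ 0.1379 -0.0173 -0.054 ] rot [-0.001 -0.002  0.004] t 21.6 q [ 0.02  0.39  0.62  1.81 -0.25  1.03  1.22] gap 0.502
```

apply_moves --pt "0.01 -0.012 -0.035 0 -0.002 0.004 0.5" --pt "0.03 -0.017 -0.054 0 -0.002 0.004 0.5" --pt "0.07 -0.017 -0.054 0 -0.002 0.004 0.5" --pt "0.105 -0.017 -0.054 0 -0.002 0.004 0.5" --pt "0.13 -0.017 -0.054 0 -0.002 0.004 0.5" --pt "0.138 -0.017 -0.054 0 -0.002 0.004 0.5" --pt "0.138 -0.017 -0.054 0 -0.002 0.004 0.5" --pt "0.138 -0.017 -0.054 0 -0.002 0.004 0.5"

```text
time: 22.27
tcp_pos: [0.4439, -0.292, 0.0799]
tcp_rot: [[-0.001, 0.884, 0.467], [0.0, 0.467, -0.884], [-1.0, -0.0, -0.0]]
wrist_force: [0.1, 0.2, -0.3]
finger_gap: 0.501
```

```bash
python3 - <<'E'
from h import *
go([0.4437,-0.2926,0.030],np.radians(27.9))
im=shot("wrist","w17.png"); X=cloud(im); m=(im["z_map"]>0)&(np.hypot(X[:,:,0]-.4437,X[:,:,1]+.2926)<.025)&(X[:,:,2]>.05)&(X[:,:,2]<.072); print(rect(X[m])); m&=X[:,:,2]>.064; print(rect(X[m]))
E
```

```text
move [ 0.0499 -0.0005  0.0005] rot [-0.001 -0.     0.   ] t 22.27 q [ 0.05  0.48  0.53  2.05 -0.37  0.71  1.3 ] gap 0.501
(array([ 443.4, -292.2]), array([23.9, 24.4]), 28.7)
(array([ 443.3, -292.3]), array([13.1, 13.8]), 26.8)
```

apply_moves --pt "0.01 -0.001 0 0 0 0 0.5" --pt "0.025 -0.001 0 0 0 0 0.5" --pt "0.038 -0.001 0 0 0 0 0.5" --pt "0.046 -0.001 0 0 0 0 0.5" --pt "0.05 -0.001 0 0 0 0 0.5" --pt "0.05 -0.001 0 0 0 0 0.5" --pt "0.05 -0.001 0 0 0 0 0.6" --pt "0.05 -0.001 0 0 0 0 0.7"

```text
time: 22.98
tcp_pos: [0.4443, -0.2934, 0.0314]
tcp_rot: [[0.003, 0.884, 0.467], [-0.001, 0.467, -0.884], [-1.0, 0.002, 0.002]]
wrist_force: [0.3, -0.6, 0.3]
finger_gap: 0.387
```

apply_moves --pt "0 0 0 0 0 0 0.8" --pt "0 0 0 0 0 0 1" --pt "0 0 0 0 0 0 1" --pt "0 0 0 0 0 0 1" --pt "0 0 0 0 0 0 1" --pt "-0.01 0 0 0 0 0 1" --pt "-0.02 0 0 0 0 0 1" --pt "-0.04 0 0 0 0 0 1"

```text
time: 23.65
tcp_pos: [0.443, -0.2927, 0.0711]
tcp_rot: [[-0.0, 0.884, 0.467], [-0.0, 0.467, -0.884], [-1.0, -0.0, -0.0]]
wrist_force: [-0.3, -0.1, -0.9]
finger_gap: 0.267
```

```bash
python3 - <<'E'
from h import *
held("w18.png"); go([0.4755,0.0485,0.17],np.radians(1.35))
E
```

```text
pin top x [-0.0366 -0.0356] yz range [-0.0074 -0.0088] [0.0062 0.0053] 691
flange x 0.0061 z min -0.0201 y -0.0261 0.0252 1847
move [-0.0955  0.1871 -0.2887] rot [ 0.462  0.004 -0.004] t 23.7 q [ 0.06  0.49  0.52  2.05 -0.38  0.69  1.31] gap 0.272
```

View pics/w18.png

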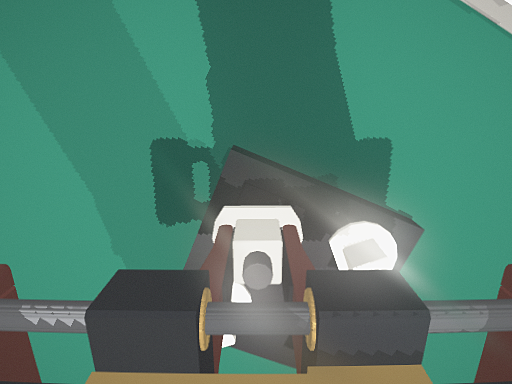

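apply_moves --pt "-0.04 0 0 0 0 0 1" --pt "-0.07 0.01 -0.016 0.03 0 0 1" --pt "-0.09 0.03 -0.046 0.08 0 0 1" --pt "-0.095 0.05 -0.077 0.14 0.004 -0.004 1" --pt "-0.0955 0.07 -0.108 0.2 0.004 -0.004 1" --pt "-0.0955 0.09 -0.139 0.26 0.004 -0.004 1" --pt "-0.0955 0.11 -0.17 0.32 0.004 -0.004 1" --pt "-0.0955 0.13 -0.2 0.38 0.004 -0.004 1"

```text
time: 24.37
tcp_pos: [0.4661, -0.0548, 0.171]
tcp_rot: [[0.001, 0.995, 0.102], [0.001, 0.102, -0.995], [-1.0, 0.001, -0.001]]
wrist_force: [1.1, -0.8, -0.4]
finger_gap: 0.272
```

```bash
python3 - <<'E'
from h import *
go([0.4764,0.0470,0.11],np.radians(1.35))
E
```

```text
move [ 0.0611  0.0206 -0.1001] rot [ 0.079 -0.001 -0.001] t 24.37 q [-0.59  0.23  0.66  2.12 -0.19  0.85  0.29] gap 0.272
```

apply_moves --pt "0 0.007 -0.03 0.03 0 0 1" --pt "0 0.014 -0.065 0.06 0 0 1" --pt "0.01 0.02 -0.095 0.079 0 0 1" --pt "0.04 0.0205 -0.1 0.079 0 0 1" --pt "0.06 0.0205 -0.1 0.079 0 0 1" --pt "0.061 0.0205 -0.1 0.079 0 0 1" --pt "0.061 0.0205 -0.1 0.079 0 0 1" --pt "0.061 0.0205 -0.1 0.079 0 0 1"

```text
time: 25.03
tcp_pos: [0.4769, 0.0462, 0.1112]
tcp_rot: [[0.002, 1.0, 0.022], [0.001, 0.022, -1.0], [-1.0, 0.002, -0.001]]
wrist_force: [0.4, 0.6, -0.9]
finger_gap: 0.271
```

```bash
python3 - <<'E'
from h import *
held("w19.png");go([0.4764,0.0470,0.055],np.radians(1.35))
E
```

```text
pin top x [-0.0366 -0.0356] yz range [-0.0076 -0.0088] [0.0059 0.0061] 683
flange x 0.0061 z min -0.0196 y -0.0268 0.0251 1834
move [ 0.0565 -0.001  -0.0006] rot [-0.002 -0.002 -0.003] t 25.08 q [-0.71  0.35  0.58  2.15 -0.29  0.72  0.09] gap 0.269
```

View pics/w19.png

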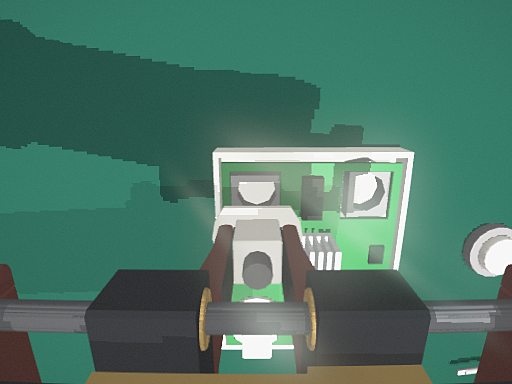

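apply_moves --pt "0.015 -0.001 -0.001 -0.002 -0.002 -0.003 1" --pt "0.03 -0.001 -0.001 -0.002 -0.002 -0.003 1" --pt "0.042 -0.001 -0.001 -0.002 -0.002 -0.003 1" --pt "0.05 -0.001 -0.001 -0.002 -0.002 -0.003 1" --pt "0.055 -0.001 -0.001 -0.002 -0.002 -0.003 1" --pt "0.0555 -0.001 -0.001 -0.002 -0.002 -0.003 1" --pt "0.0555 -0.001 -0.001 -0.002 -0.002 -0.003 1" --pt "0.0555 -0.001 -0.001 -0.002 -0.002 -0.003 1"

```text
time: 25.75
tcp_pos: [0.477, 0.0474, 0.0567]
tcp_rot: [[0.001, 1.0, 0.023], [-0.0, 0.023, -1.0], [-1.0, 0.001, 0.0]]
wrist_force: [-0.7, -0.4, -0.0]
finger_gap: 0.272
```

```bash
python3 - <<'E'
from h import *
go([0.4764,0.0473,0.044],np.radians(1.35))
E
```

```text
move [ 0.0127 -0.0006  0.    ] rot [-0.     0.    -0.001] t 25.75 q [-0.64  0.45  0.51  2.18 -0.38  0.6   0.17] gap 0.272
```

apply_moves --pt "0.003 -0.0006 0 0 0 -0.001 1" --pt "0.006 -0.0006 0 0 0 -0.001 1" --pt "0.009 -0.0006 0 0 0 -0.001 1" --pt "0.012 -0.0006 0 0 0 -0.001 1" --pt "0.013 -0.0006 0 0 0 -0.001 1" --pt "0.013 -0.0006 0 0 0 -0.001 1" --pt "0.013 -0.0006 0 0 0 -0.001 1" --pt "0.013 -0.0006 0 0 0 -0.001 1"

```text
time: 26.42
tcp_pos: [0.4765, 0.0473, 0.0437]
tcp_rot: [[0.001, 1.0, 0.023], [-0.0, 0.023, -1.0], [-1.0, 0.001, 0.0]]
wrist_force: [-0.4, 0.5, -1.6]
finger_gap: 0.268
```

apply_moves --pt "0.001 0 0 0 0 0 1" --pt "0.002 0 0 0 0 0 1" --pt "0.003 0 0 0 0 0 1" --pt "0.004 0 0 0 0 0 1" --pt "0.005 0 0 0 0 0 1" --pt "0.006 0 0 0 0 0 1" --pt "0.0065 0 0 0 0 0 1" --pt "0.0065 0 0 0 0 0 1"

```text
time: 27.08
tcp_pos: [0.4764, 0.0472, 0.0371]
tcp_rot: [[0.0, 1.0, 0.023], [-0.0, 0.023, -1.0], [-1.0, 0.0, 0.0]]
wrist_force: [-0.0, -0.6, -0.1]
finger_gap: 0.273
```

apply_moves --pt "0.0005 0 0 0 0 0 1" --pt "0.001 0 0 0 0 0 1" --pt "0.0012 0 0 0 0 0 1" --pt "0.0012 0 0 0 0 0 1" --pt "0.0012 0 0 0 0 0 1" --pt "0.0012 0 0 0 0 0 1" --pt "0.0012 0 0 0 0 0 1" --pt "0.0012 0 0 0 0 0 1"

```text
time: 27.75
tcp_pos: [0.4765, 0.0473, 0.0369]
tcp_rot: [[0.0, 1.0, 0.023], [0.001, 0.023, -1.0], [-1.0, 0.0, -0.001]]
wrist_force: [-5.6, -0.3, 16.5]
finger_gap: 0.274
```

apply_moves --pt "-0.001 0 0 0 0 0 0.7" --pt "-0.001 0 0 0 0 0 0.6" --pt "-0.001 0 0 0 0 0 0.55" --pt "-0.001 0 0 0 0 0 0.5" --pt "-0.003 0 0 0 0 0 0.5" --pt "-0.02 0 0 0 0 0 0.5" --pt "-0.045 0 0 0 0 0 0.5" --pt "-0.055 0 0 0 0 0 0.5"

```text
time: 28.42
tcp_pos: [0.4774, 0.0471, 0.0938]
tcp_rot: [[0.002, 1.0, 0.023], [0.001, 0.023, -1.0], [-1.0, 0.002, -0.001]]
wrist_force: [-0.3, -0.8, -0.2]
finger_gap: 0.5
```

```bash
python3 - <<'E'
from h import *
placed("w20.png")
go([0.4759,0.0489,0.076],np.radians(1.35))
E
```

```text
-- [ 0.4783 -0.0714] block (array([478.3, -68.6]), array([23.6, 21.7]), 1.4) top z pct [0.0605 0.0614 0.0619] pin (array([478.2, -68.7]), array([23.3, 21.5]), 1.4) flange z 0.0309
-+ [0.4755 0.0485] block (array([475.8,  49.1]), array([23.9, 24. ]), 1.6) top z pct [0.061  0.0728 0.0735] pin (array([475.8,  48.7]), array([13.4, 13.5]), 40.1) flange z 0.0307
+- [ 0.5683 -0.0693] none
++ [0.5655 0.0506] none
move [ 0.0186 -0.0024 -0.0014] rot [-0.001 -0.002 -0.004] t 28.47 q [-0.69  0.38  0.56  2.16 -0.32  0.68  0.12] gap 0.504
```

View pics/w20.png

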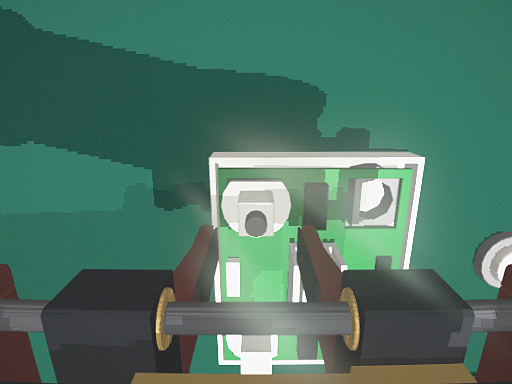

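Second rivet is seated (flange 31 mm, block top 61, pin 73). Pushing its pin.

apply_moves --pt "0 -0.002 -0.0014 0 -0.001 -0.003 0.8" --pt "0 -0.002 -0.0014 0 -0.001 -0.003 1" --pt "0 -0.002 -0.0014 0 -0.001 -0.003 1" --pt "0 -0.002 -0.0014 0 -0.001 -0.003 1" --pt "0.005 -0.002 -0.0014 0 -0.001 -0.003 1" --pt "0.01 -0.002 -0.0014 0 -0.001 -0.003 1" --pt "0.015 -0.002 -0.0014 0 -0.001 -0.003 1" --pt "0.018 -0.002 -0.0014 0 -0.001 -0.003 1"

```text
time: 29.13
tcp_pos: [0.4757, 0.0487, 0.0755]
tcp_rot: [[0.0, 1.0, 0.023], [0.001, 0.023, -1.0], [-1.0, 0.0, -0.001]]
wrist_force: [-0.2, -0.1, -0.6]
finger_gap: 0.009
```

apply_moves --pt "0.003 0 0 0 0 0 1" --pt "0.006 0 0 0 0 0 1" --pt "0.009 0 0 0 0 0 1" --pt "0.012 0 0 0 0 0 1" --pt "0.0145 0 0 0 0 0 1" --pt "0.0162 0 0 0 0 0 1" --pt "0.0162 0 0 0 0 0 1" --pt "0.0162 0 0 0 0 0 1"

```text
time: 29.8
tcp_pos: [0.4759, 0.0487, 0.0611]
tcp_rot: [[-0.001, 1.0, 0.022], [0.003, 0.022, -1.0], [-1.0, -0.0, -0.003]]
wrist_force: [-10.5, 0.2, 34.3]
finger_gap: 0.007
```

apply_moves --pt "-0.02 0 0 0 0 0 0.9" --pt "-0.05 0 0 0 0 0 0.5" --pt "-0.08 0 0 0 0 0 0.5" --pt "-0.11 0 0 0 0 0 0.5" --pt "-0.14 0 0 0 0 0 0.5" --pt "-0.15 0 0 0 0 0 0.5" --pt "-0.15 0 0 0 0 0 0.5" --pt "-0.15 0 0 0 0 0 0.5"

```text
time: 30.47
tcp_pos: [0.4757, 0.0486, 0.2105]
tcp_rot: [[-0.001, 1.0, 0.022], [0.004, 0.022, -1.0], [-1.0, -0.0, -0.004]]
wrist_force: [0.2, -0.5, -0.5]
finger_gap: 0.496
```

```bash
python3 - <<'E'
from h import *
im,X=placed("w21.png"); holes(im,X,(.5219,-.0104))
go([0.487,-0.33,0.22],np.radians(48.8))
E
```

```text
-- [ 0.4783 -0.0714] block (array([478.3, -71.2]), array([22.6, 24.5]), 1.0) top z pct [0.0607 0.0617 0.0622] pin (array([478.4, -71.3]), array([22.5, 24.4]), 0.8) flange z 0.031
-+ [0.4755 0.0485] block (array([476.2,  48.8]), array([23.4, 23.5]), 1.6) top z pct [0.0605 0.0615 0.0621] pin (array([476.2,  48.7]), array([23.4, 23.2]), 1.1) flange z 0.0308
+- [ 0.5683 -0.0693] none
++ [0.5655 0.0506] none
-- [ 0.4783 -0.0714] 4 flat axis 18.7 18.8 perp -18.8 -14.5 -> off world [ 22.62 -16.13]
-+ [0.4755 0.0485] 70 flat axis 17.0 18.2 perp -19.1 18.5 -> off world [-0.21 21.14]
+- [ 0.5683 -0.0693] 126 flat axis -15.5 6.6 perp -3.5 14.7 -> off world [5.6  1.11]
++ [0.5655 0.0506] 478 flat axis -14.9 9.7 perp -15.9 14.0 -> off world [-0.94  0.94]
move [-0.0113  0.0035  0.3785] rot [-0.829 -0.003  0.001] t 30.52 q [-0.81  0.18  0.66  2.06 -0.14  0.94 -0.05] gap 0.498
```

apply_moves --pt "-0.005 0 0.035 -0.08 -0.002 0 0.5" --pt "-0.011 0.0005 0.075 -0.18 -0.003 0.001 0.5" --pt "-0.011 0.001 0.115 -0.28 -0.003 0.001 0.5" --pt "-0.011 0.0015 0.155 -0.38 -0.003 0.001 0.5" --pt "-0.011 0.002 0.195 -0.48 -0.003 0.001 0.5" --pt "-0.011 0.0025 0.235 -0.58 -0.003 0.001 0.5" --pt "-0.011 0.003 0.275 -0.68 -0.003 0.001 0.5" --pt "-0.011 0.0035 0.315 -0.78 -0.003 0.001 0.5"

```text
time: 31.18
tcp_pos: [0.484, -0.2475, 0.2175]
tcp_rot: [[-0.004, 0.699, 0.715], [0.001, 0.715, -0.699], [-1.0, -0.002, -0.004]]
wrist_force: [0.3, 0.9, 0.8]
finger_gap: 0.499
```

```bash
python3 - <<'E'
from h import *
go([0.507,-0.31,0.20],np.radians(48.8))
E
```

```text
move [ 0.0173 -0.0286  0.0602] rot [-0.055 -0.004  0.002] t 31.18 q [-0.18  0.31  0.67  1.91 -0.23  1.    1.38] gap 0.499
```

apply_moves --pt "0.008 -0.014 0.03 -0.03 -0.002 0 0.5" --pt "0.017 -0.028 0.06 -0.055 -0.004 0.002 0.5" --pt "0.017 -0.0286 0.06 -0.055 -0.004 0.002 0.5" --pt "0.017 -0.0286 0.06 -0.055 -0.004 0.002 0.5" --pt "0.017 -0.0286 0.06 -0.055 -0.004 0.002 0.5" --pt "0.017 -0.0286 0.06 -0.055 -0.004 0.002 0.5" --pt "0.017 -0.0286 0.06 -0.055 -0.004 0.002 0.5" --pt "0.017 -0.0286 0.06 -0.055 -0.004 0.002 0.5"

```text
time: 31.85
tcp_pos: [0.5071, -0.3085, 0.2005]
tcp_rot: [[0.001, 0.657, 0.754], [0.001, 0.754, -0.657], [-1.0, 0.001, 0.0]]
wrist_force: [0.8, 0.2, -0.7]
finger_gap: 0.497
```

```bash
python3 - <<'E'
from h import *
im,X=rivets(save="w22.png")
go([0.5235,-0.2857,0.08],np.radians(48.9))
E
```

```text
tray (array([ 487. , -329.5]), array([151. , 151.2]), 5.0)
riv [274 164  25  25] block (array([ 523.4, -285.4]), array([23.9, 24.5]), 48.9) 397 (array([ 523.4, -285.4]), array([23.9, 24.5]), 48.9) pin (array([ 523.3, -285.3]), array([13.5, 13. ]), 2.8) 0.0692
riv [160 166  26  25] block (array([ 450.5, -372.2]), array([24.4, 24.5]), 46.9) 395 (array([ 450.6, -372.2]), array([24.4, 24.4]), 46.9) pin (array([ 450.5, -371.8]), array([13.1, 13. ]), 10.4) 0.069
move [ 0.1207  0.028  -0.0029] rot [ 0.     0.    -0.001] t 31.9 q [-0.04  0.42  0.64  1.81 -0.3   1.01  1.57] gap 0.502
```

View pics/w22.png

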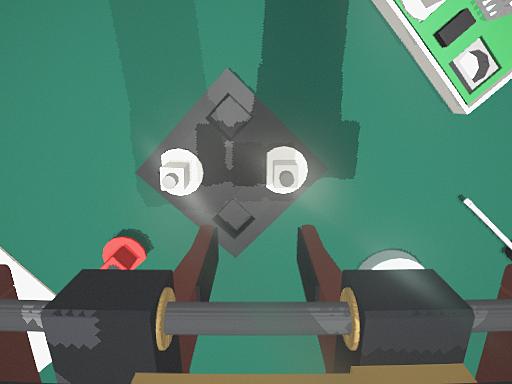

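apply_moves --pt "0.01 0.02 -0.003 0 0 0 0.5" --pt "0.03 0.028 -0.003 0 0 0 0.5" --pt "0.06 0.028 -0.003 0 0 0 0.5" --pt "0.09 0.028 -0.003 0 0 0 0.5" --pt "0.112 0.028 -0.003 0 0 0 0.5" --pt "0.12 0.028 -0.003 0 0 0 0.5" --pt "0.12 0.028 -0.003 0 0 0 0.5" --pt "0.12 0.028 -0.003 0 0 0 0.5"

```text
time: 32.57
tcp_pos: [0.5238, -0.2857, 0.0815]
tcp_rot: [[0.002, 0.657, 0.754], [0.0, 0.754, -0.657], [-1.0, 0.001, 0.001]]
wrist_force: [0.2, -0.3, 0.6]
finger_gap: 0.496
```

```bash
cat >> h.py <<'E'
def near(x,y,yaw,z=.03):
    im=shot("wrist"); X=cloud(im); m=(im["z_map"]>0)&(np.hypot(X[:,:,0]-x,X[:,:,1]-y)<.022)&(X[:,:,2]>.05)&(X[:,:,2]<.072); r=rect(X[m]); print(r); m&=X[:,:,2]>.064; p=rect(X[m]);print(p)
    go([p[0][0]/1000,p[0][1]/1000,z],np.radians(yaw))
E
python3 - <<'E'
from h import *
near(.5234,-.2855,48.9)
E
```

```text
(array([ 523., -285.]), array([24. , 24.5]), 48.5)
(array([ 523.1, -285.2]), array([13.5, 13.4]), 62.7)
move [ 0.0521 -0.0002 -0.0016] rot [ 0.     0.002 -0.002] t 32.62 q [-0.01  0.57  0.55  1.89 -0.41  0.79  1.62] gap 0.495
```

apply_moves --pt "0.01 0 -0.0005 0 0.002 -0.002 0.5" --pt "0.025 0 -0.0005 0 0.002 -0.002 0.5" --pt "0.038 0 -0.0005 0 0.002 -0.002 0.5" --pt "0.046 0 -0.0005 0 0.002 -0.002 0.5" --pt "0.051 0 -0.0005 0 0.002 -0.002 0.5" --pt "0.0515 0 -0.0005 0 0.002 -0.002 0.5" --pt "0.0515 0 -0.0005 0 0.002 -0.002 0.6" --pt "0.0515 0 -0.0005 0 0.002 -0.002 0.7"

```text
time: 33.28
tcp_pos: [0.5244, -0.2861, 0.0311]
tcp_rot: [[0.001, 0.657, 0.754], [-0.001, 0.754, -0.657], [-1.0, -0.0, 0.001]]
wrist_force: [-0.7, -0.0, 0.4]
finger_gap: 0.391
```

apply_moves --pt "0 0 0 0 0 0 0.8" --pt "0 0 0 0 0 0 1" --pt "0 0 0 0 0 0 1" --pt "0 0 0 0 0 0 1" --pt "0 0 0 0 0 0 1" --pt "-0.01 0 0 0 0 0 1" --pt "-0.03 0 0 0 0 0 1" --pt "-0.06 0 0 0 0 0 1"

```text
time: 33.95
tcp_pos: [0.5224, -0.2849, 0.0899]
tcp_rot: [[-0.004, 0.657, 0.754], [0.001, 0.754, -0.657], [-1.0, -0.002, -0.004]]
wrist_force: [0.4, -0.3, -0.3]
finger_gap: 0.272
```

```bash
python3 - <<'E'
from h import *
held("w23.png"); go([0.5655,0.0506,0.17],np.radians(1.35))
E
```

```text
pin top x [-0.0368 -0.036 ] yz range [-0.0071 -0.0092] [0.0069 0.005 ] 690
flange x 0.0058 z min -0.028 y -0.0207 0.0255 2235
move [-0.074   0.2807 -0.1922] rot [ 0.829  0.004 -0.003] t 34.0 q [-0.02  0.56  0.56  1.88 -0.4   0.81  1.61] gap 0.272
```

View pics/w23.png

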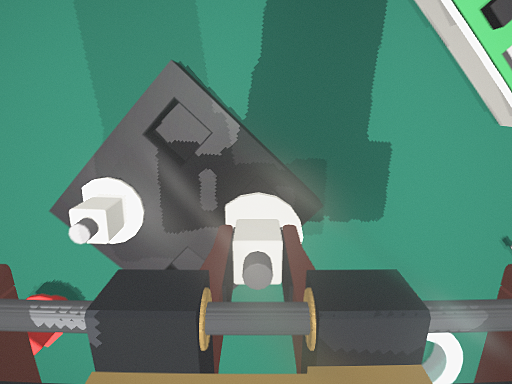

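apply_moves --pt "-0.04 0 0 0 0 0 1" --pt "-0.065 0.02 -0.014 0.06 0 0 1" --pt "-0.074 0.05 -0.034 0.16 0.004 -0.003 1" --pt "-0.074 0.08 -0.055 0.26 0.004 -0.003 1" --pt "-0.074 0.11 -0.075 0.36 0.004 -0.003 1" --pt "-0.074 0.14 -0.096 0.46 0.004 -0.003 1" --pt "-0.074 0.17 -0.116 0.56 0.004 -0.003 1" --pt "-0.074 0.2 -0.137 0.66 0.004 -0.003 1"

```text
time: 34.67
tcp_pos: [0.5537, -0.0447, 0.1706]
tcp_rot: [[0.001, 0.982, 0.186], [-0.0, 0.186, -0.982], [-1.0, 0.001, 0.0]]
wrist_force: [0.1, -0.7, -0.9]
finger_gap: 0.271
```

```bash
python3 - <<'E'
from h import *
go([0.5658,0.0489,0.12],np.radians(1.35))
E
```

```text
move [ 0.0506  0.0293 -0.0897] rot [ 0.164  0.    -0.001] t 34.67 q [-0.64  0.43  0.8   1.94 -0.38  0.93  0.53] gap 0.271
```

apply_moves --pt "0 0.01 -0.03 0.06 0 0 1" --pt "0 0.02 -0.06 0.12 0 0 1" --pt "0.015 0.029 -0.088 0.164 0 0 1" --pt "0.035 0.0293 -0.0897 0.164 0 0 1" --pt "0.05 0.0293 -0.0897 0.164 0 0 1" --pt "0.05 0.0293 -0.0897 0.164 0 0 1" --pt "0.05 0.0293 -0.0897 0.164 0 0 1" --pt "0.05 0.0293 -0.0897 0.164 0 0 1"

```text
time: 35.33
tcp_pos: [0.5663, 0.0482, 0.1216]
tcp_rot: [[0.002, 1.0, 0.022], [0.0, 0.022, -1.0], [-1.0, 0.002, -0.0]]
wrist_force: [0.7, 0.3, -0.9]
finger_gap: 0.272
```

```bash
python3 - <<'E'
from h import *
im,P=held("w24.png");go([0.5658,0.0489,0.056],np.radians(1.35))
E
```

```text
pin top x [-0.0369 -0.0359] yz range [-0.0076 -0.009 ] [0.0059 0.0058] 698
flange x 0.0058 z min -0.0274 y -0.0215 0.025 2232
move [ 0.0658 -0.0008 -0.0007] rot [-0.001 -0.    -0.002] t 35.38 q [-0.77  0.53  0.77  1.95 -0.48  0.86  0.28] gap 0.272
```

View pics/w24.png

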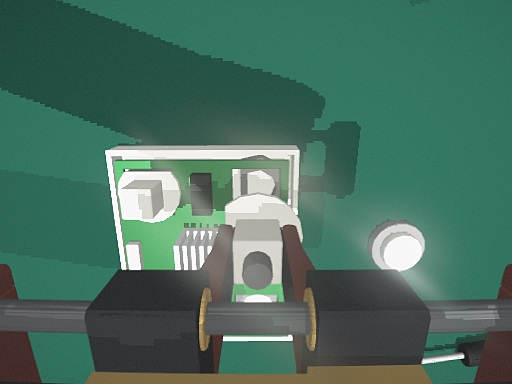

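apply_moves --pt "0.015 -0.0003 -0.001 0 0 -0.002 1" --pt "0.03 -0.0003 -0.001 0 0 -0.002 1" --pt "0.042 -0.0003 -0.001 0 0 -0.002 1" --pt "0.053 -0.0003 -0.001 0 0 -0.002 1" --pt "0.062 -0.0003 -0.001 0 0 -0.002 1" --pt "0.065 -0.0003 -0.001 0 0 -0.002 1" --pt "0.065 -0.0003 -0.001 0 0 -0.002 1" --pt "0.065 -0.0003 -0.001 0 0 -0.002 1"

```text
time: 36.05
tcp_pos: [0.5666, 0.049, 0.0569]
tcp_rot: [[0.0, 1.0, 0.022], [0.0, 0.022, -1.0], [-1.0, 0.0, -0.0]]
wrist_force: [0.4, 0.4, -1.1]
finger_gap: 0.271
```

```bash
python3 - <<'E'
from h import *
go([0.5663,0.0492,0.043],np.radians(1.35))
E
```

```text
move [ 0.0139 -0.0003 -0.0002] rot [-0.002 -0.    -0.   ] t 36.05 q [-0.71  0.62  0.69  1.98 -0.57  0.75  0.35] gap 0.271
```

apply_moves --pt "0.003 -0.0003 -0.0002 -0.001 0 0 1" --pt "0.006 -0.0003 -0.0002 -0.001 0 0 1" --pt "0.009 -0.0003 -0.0002 -0.001 0 0 1" --pt "0.012 -0.0003 -0.0002 -0.001 0 0 1" --pt "0.014 -0.0003 -0.0002 -0.001 0 0 1" --pt "0.014 -0.0003 -0.0002 -0.001 0 0 1" --pt "0.014 -0.0003 -0.0002 -0.001 0 0 1" --pt "0.014 -0.0003 -0.0002 -0.001 0 0 1"

```text
time: 36.72
tcp_pos: [0.5663, 0.0492, 0.0429]
tcp_rot: [[0.0, 1.0, 0.023], [0.0, 0.023, -1.0], [-1.0, 0.0, -0.0]]
wrist_force: [0.4, -0.9, -0.2]
finger_gap: 0.273
```

apply_moves --pt "0.001 0 0 0 0 0 1" --pt "0.002 0 0 0 0 0 1" --pt "0.003 0 0 0 0 0 1" --pt "0.004 0 0 0 0 0 1" --pt "0.005 0 0 0 0 0 1" --pt "0.006 0 0 0 0 0 1" --pt "0.007 0 0 0 0 0 1" --pt "0.007 0 0 0 0 0 1"

```text
time: 37.38
tcp_pos: [0.5663, 0.0492, 0.0366]
tcp_rot: [[0.0, 1.0, 0.023], [0.001, 0.023, -1.0], [-1.0, 0.0, -0.001]]
wrist_force: [-2.7, 0.3, 7.8]
finger_gap: 0.271
```

Contact at the expected height of 36.6 mm with 8 N, so it is seated. Release, look, then push.

apply_moves --pt "-0.0005 0 0 0 0 0 0.7" --pt "-0.001 0 0 0 0 0 0.6" --pt "-0.001 0 0 0 0 0 0.55" --pt "-0.001 0 0 0 0 0 0.5" --pt "-0.003 0 0 0 0 0 0.5" --pt "-0.02 0 0 0 0 0 0.5" --pt "-0.045 0 0 0 0 0 0.5" --pt "-0.055 0 0 0 0 0 0.5"

```text
time: 38.05
tcp_pos: [0.5674, 0.0488, 0.0938]
tcp_rot: [[0.003, 1.0, 0.022], [0.001, 0.022, -1.0], [-1.0, 0.003, -0.001]]
wrist_force: [0.1, -0.1, 0.5]
finger_gap: 0.502
```

```bash
python3 - <<'E'
from h import *
placed("w25.png")
go([0.5658,0.0509,0.076],np.radians(1.35))
E
```

```text
-- [ 0.4783 -0.0714] none
-+ [0.4755 0.0485] block (array([475.7,  48.8]), array([24.6, 24.3]), 1.8) top z pct [0.0604 0.0614 0.0619] pin (array([475.6,  48.7]), array([24.4, 24.2]), 1.9) flange z 0.0307
+- [ 0.5683 -0.0693] none
++ [0.5655 0.0506] block (array([565.6,  50.8]), array([23.7, 24.3]), 2.0) top z pct [0.061  0.0728 0.0736] pin (array([565.7,  50.6]), array([13. , 14.1]), 1.5) flange z 0.0307
move [ 0.0187 -0.0026 -0.0019] rot [-0.001 -0.002 -0.005] t 38.1 q [-0.74  0.57  0.74  1.96 -0.53  0.81  0.31] gap 0.5
```

apply_moves --pt "0 -0.002 -0.0018 0 -0.001 -0.004 0.8" --pt "0 -0.002 -0.0018 0 -0.001 -0.004 1" --pt "0 -0.002 -0.0018 0 -0.001 -0.004 1" --pt "0 -0.002 -0.0018 0 -0.001 -0.004 1" --pt "0.005 -0.002 -0.0018 0 -0.001 -0.004 1" --pt "0.01 -0.002 -0.0018 0 -0.001 -0.004 1" --pt "0.015 -0.002 -0.0018 0 -0.001 -0.004 1" --pt "0.018 -0.002 -0.0018 0 -0.001 -0.004 1"

```text
time: 38.77
tcp_pos: [0.5658, 0.0507, 0.0755]
tcp_rot: [[-0.001, 1.0, 0.022], [0.0, 0.022, -1.0], [-1.0, -0.001, -0.0]]
wrist_force: [-0.8, 1.1, -0.0]
finger_gap: 0.003
```

apply_moves --pt "0.003 0 0 0 0 0 1" --pt "0.006 0 0 0 0 0 1" --pt "0.009 0 0 0 0 0 1" --pt "0.012 0 0 0 0 0 1" --pt "0.0145 0 0 0 0 0 1" --pt "0.0155 0 0 0 0 0 1" --pt "0.0155 0 0 0 0 0 1" --pt "0.0155 0 0 0 0 0 1"

```text
time: 39.43
tcp_pos: [0.5659, 0.0506, 0.0613]
tcp_rot: [[-0.001, 1.0, 0.022], [0.002, 0.022, -1.0], [-1.0, -0.001, -0.002]]
wrist_force: [-4.4, 1.4, 18.4]
finger_gap: 0.003
```

apply_moves --pt "-0.02 0 0 0 0 0 0.9" --pt "-0.05 0 0 0 0 0 0.5" --pt "-0.08 0 0 0 0 0 0.5" --pt "-0.11 0 0 0 0 0 0.5" --pt "-0.14 0 0 0 0 0 0.5" --pt "-0.15 0 0 0 0 0 0.5" --pt "-0.15 0 0 0 0 0 0.5" --pt "-0.15 0 0 0 0 0 0.5"

```text
time: 40.1
tcp_pos: [0.5658, 0.0506, 0.2107]
tcp_rot: [[-0.001, 1.0, 0.022], [0.002, 0.022, -1.0], [-1.0, -0.001, -0.002]]
wrist_force: [-0.5, -0.0, -0.2]
finger_gap: 0.499
```

```bash
python3 - <<'E'
from h import *
im,X=placed("w26.png"); shot("top","t26.png")
go([0.465,-0.35,0.22],np.radians(-42.6))
E
```

```text
-- [ 0.4783 -0.0714] none
-+ [0.4755 0.0485] block (array([475.9,  48.9]), array([24.4, 23.8]), 0.3) top z pct [0.0605 0.0616 0.0623] pin (array([475.9,  48.9]), array([24.2, 23.8]), 0.1) flange z 0.0307
+- [ 0.5683 -0.0693] none
++ [0.5655 0.0506] block (array([565.7,  50.8]), array([22.4, 23.7]), 1.1) top z pct [0.0607 0.0616 0.062 ] pin (array([565.7,  50.6]), array([22.4, 23.3]), 1.4) flange z 0.0307
move [-0.0106 -0.1088  0.3982] rot [ 0.766 -0.     0.004] t 40.2 q [-0.86  0.42  0.87  1.87 -0.37  1.03  0.19] gap 0.499
```

View pics/t26.png

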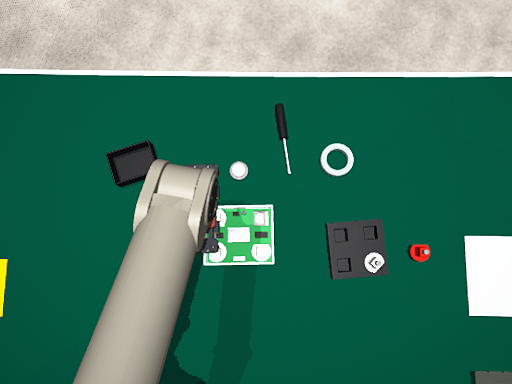

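apply_moves --pt "-0.01 -0.01 0.037 0.08 0 0.004 0.5" --pt "-0.0106 -0.02 0.075 0.17 0 0.004 0.5" --pt "-0.0106 -0.031 0.115 0.26 0 0.004 0.5" --pt "-0.0106 -0.042 0.155 0.35 0 0.004 0.5" --pt "-0.0106 -0.053 0.195 0.44 0 0.004 0.5" --pt "-0.0106 -0.064 0.234 0.53 0 0.004 0.5" --pt "-0.0106 -0.075 0.273 0.62 0 0.004 0.5" --pt "-0.0106 -0.085 0.312 0.7 0 0.004 0.5"

```text
time: 40.87
tcp_pos: [0.4852, -0.2645, 0.2184]
tcp_rot: [[-0.002, 0.776, -0.631], [0.001, -0.631, -0.776], [-1.0, -0.002, 0.001]]
wrist_force: [0.6, 0.1, 0.5]
finger_gap: 0.504
```

```bash
python3 - <<'E'
from h import *
go([0.465,-0.35,0.20],np.radians(-42.6))
E
```

```text
move [0.0184 0.0383 0.0791] rot [0.061 0.001 0.002] t 40.87 q [-0.41  0.45  1.07  1.9  -0.46  1.06  0.16] gap 0.504
```

apply_moves --pt "0.006 0.016 0.034 0.03 0.001 0.002 0.5" --pt "0.012 0.032 0.066 0.061 0.001 0.002 0.5" --pt "0.0184 0.0383 0.079 0.061 0.001 0.002 0.5" --pt "0.0184 0.0383 0.079 0.061 0.001 0.002 0.5" --pt "0.0184 0.0383 0.079 0.061 0.001 0.002 0.5" --pt "0.0184 0.0383 0.079 0.061 0.001 0.002 0.5" --pt "0.0184 0.0383 0.079 0.061 0.001 0.002 0.5" --pt "0.0184 0.0383 0.079 0.061 0.001 0.002 0.5"

```text
time: 41.53
tcp_pos: [0.466, -0.3483, 0.1999]
tcp_rot: [[0.0, 0.738, -0.675], [0.001, -0.675, -0.738], [-1.0, -0.001, -0.001]]
wrist_force: [0.1, -0.6, -0.4]
finger_gap: 0.501
```

```bash
python3 - <<'E'
from h import *
im,X=rivets(save="w27.png")
go([0.4507,-0.3722,0.08],np.radians(-42.8))
E
```

```text
tray (array([ 486.6, -329.3]), array([150.4, 151.1]), 4.9)
riv [252 193  23  24] block (array([ 451.1, -372.3]), array([23.9, 22.5]), 47.4) 349 (array([ 451.2, -372.4]), array([23.8, 22.5]), 47.2) pin (array([ 451.3, -372.5]), array([13.4, 12.7]), 47.5) 0.0693
move [0.12   0.0047 0.0278] rot [ 0.006 -0.001  0.   ] t 41.58 q [-0.2   0.53  1.02  1.85 -0.52  1.06  0.29] gap 0.502
```

View pics/w27.png

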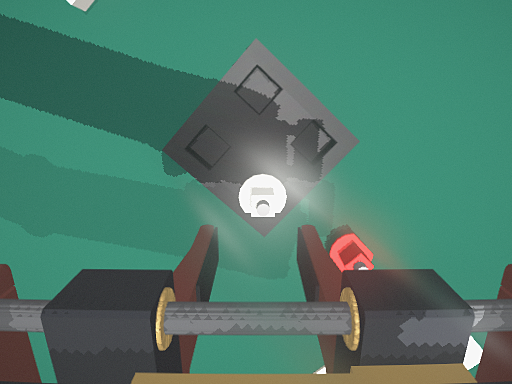

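apply_moves --pt "0.01 0.005 0.02 0.003 0 0 0.5" --pt "0.03 0.005 0.028 0.003 0 0 0.5" --pt "0.06 0.005 0.028 0.003 0 0 0.5" --pt "0.09 0.005 0.028 0.003 0 0 0.5" --pt "0.112 0.005 0.028 0.003 0 0 0.5" --pt "0.12 0.005 0.028 0.003 0 0 0.5" --pt "0.12 0.005 0.028 0.003 0 0 0.5" --pt "0.12 0.005 0.028 0.003 0 0 0.5"

```text
time: 42.25
tcp_pos: [0.4513, -0.3726, 0.0808]
tcp_rot: [[0.001, 0.736, -0.677], [0.0, -0.677, -0.736], [-1.0, 0.0, -0.001]]
wrist_force: [-0.9, -0.6, -0.1]
finger_gap: 0.503
```

```bash
python3 - <<'E'
from h import *
near(.4510,-.3723,-42.6)
E
```

```text
(array([ 451.1, -372.1]), array([24. , 23.8]), 47.0)
(array([ 450.9, -372.3]), array([13.5, 13.6]), 2.3)
move [ 0.0514 -0.0011 -0.    ] rot [-0.    -0.001 -0.002] t 42.3 q [-0.03  0.67  0.86  1.93 -0.67  0.85  0.45] gap 0.501
```

apply_moves --pt "0.01 -0.001 -0.001 0 0 -0.002 0.5" --pt "0.025 -0.001 -0.001 0 0 -0.002 0.5" --pt "0.038 -0.001 -0.001 0 0 -0.002 0.5" --pt "0.046 -0.001 -0.001 0 0 -0.002 0.5" --pt "0.0505 -0.001 -0.001 0 0 -0.002 0.5" --pt "0.0505 -0.001 -0.001 0 0 -0.002 0.5" --pt "0.0505 -0.001 -0.001 0 0 -0.002 0.6" --pt "0.0505 -0.001 -0.001 0 0 -0.002 0.7"

```text
time: 42.97
tcp_pos: [0.4517, -0.372, 0.0311]
tcp_rot: [[0.001, 0.736, -0.677], [0.0, -0.677, -0.736], [-1.0, 0.0, -0.001]]
wrist_force: [0.2, -0.0, 0.5]
finger_gap: 0.384
```

apply_moves --pt "0 0 0 0 0 0 0.8" --pt "0 0 0 0 0 0 1" --pt "0 0 0 0 0 0 1" --pt "0 0 0 0 0 0 1" --pt "0 0 0 0 0 0 1" --pt "-0.01 0 0 0 0 0 1" --pt "-0.03 0 0 0 0 0 1" --pt "-0.06 0 0 0 0 0 1"

```text
time: 43.63
tcp_pos: [0.4503, -0.3706, 0.0903]
tcp_rot: [[-0.003, 0.736, -0.677], [0.003, -0.677, -0.736], [-1.0, -0.004, 0.0]]
wrist_force: [-0.4, 0.7, -0.8]
finger_gap: 0.273
```

```bash
python3 - <<'E'
from h import *
held("w28.png"); go([0.5686,-0.069,0.17],np.radians(1.35))
E
```

```text
pin top x [-0.0368 -0.0359] yz range [-0.0077 -0.0067] [0.0059 0.0075] 688
flange x 0.0058 z min -0.0256 y -0.0268 0.0251 2320
move [-0.0735 -0.1211 -0.3029] rot [-0.768  0.    -0.005] t 43.68 q [-0.04  0.65  0.88  1.92 -0.65  0.88  0.43] gap 0.273
```

View pics/w28.png

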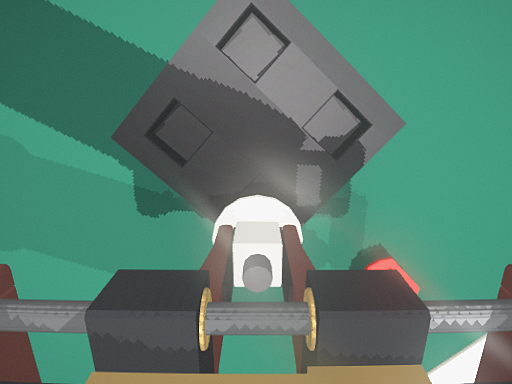

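apply_moves --pt "-0.04 0 0 0 0 0 1" --pt "-0.065 -0.008 -0.02 -0.06 0 0 1" --pt "-0.0735 -0.02 -0.05 -0.16 0 -0.005 1" --pt "-0.0735 -0.034 -0.085 -0.26 0 -0.005 1" --pt "-0.0735 -0.048 -0.12 -0.36 0 -0.005 1" --pt "-0.0735 -0.062 -0.155 -0.46 0 -0.005 1" --pt "-0.0735 -0.076 -0.19 -0.56 0 -0.005 1" --pt "-0.0735 -0.09 -0.225 -0.66 0 -0.005 1"

```text
time: 44.35
tcp_pos: [0.5388, -0.1454, 0.1705]
tcp_rot: [[-0.0, 0.997, -0.08], [0.0, -0.08, -0.997], [-1.0, -0.0, -0.0]]
wrist_force: [1.1, -0.1, -1.1]
finger_gap: 0.273
```

```bash
python3 - <<'E'
from h import *
go([0.5693,-0.0687,0.12],np.radians(1.35))
E
```

```text
move [ 0.0506  0.0242 -0.0789] rot [-0.104 -0.     0.   ] t 44.35 q [-0.49  0.45  0.84  1.93 -0.42  0.94  0.48] gap 0.273
```

apply_moves --pt "0 0.01 -0.033 -0.05 0 0 1" --pt "0 0.02 -0.066 -0.1 0 0 1" --pt "0.015 0.024 -0.079 -0.104 0 0 1" --pt "0.035 0.024 -0.079 -0.104 0 0 1" --pt "0.05 0.024 -0.079 -0.104 0 0 1" --pt "0.05 0.024 -0.079 -0.104 0 0 1" --pt "0.05 0.024 -0.079 -0.104 0 0 1" --pt "0.05 0.024 -0.079 -0.104 0 0 1"

```text
time: 45.02
tcp_pos: [0.5692, -0.0695, 0.1213]
tcp_rot: [[0.0, 1.0, 0.022], [-0.0, 0.022, -1.0], [-1.0, 0.0, 0.0]]
wrist_force: [0.2, -0.3, -0.9]
finger_gap: 0.275
```

```bash
python3 - <<'E'
from h import *
im,P=held("w29.png");go([0.5693,-0.0687,0.056],np.radians(1.35))
E
```

```text
pin top x [-0.0368 -0.0359] yz range [-0.0077 -0.0072] [0.0059 0.0069] 683
flange x 0.0058 z min -0.0261 y -0.0267 0.025 2323
move [ 0.0655 -0.0003 -0.0007] rot [-0.001 -0.    -0.001] t 45.07 q [-0.55  0.53  0.75  1.93 -0.47  0.86  0.48] gap 0.268
```

View pics/w29.png

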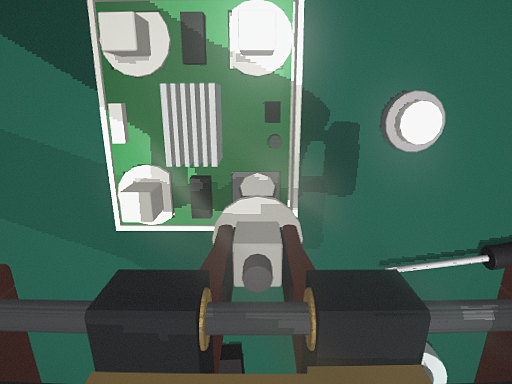

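apply_moves --pt "0.015 0 -0.0005 0 0 -0.001 1" --pt "0.03 0 -0.0005 0 0 -0.001 1" --pt "0.042 0 -0.0005 0 0 -0.001 1" --pt "0.053 0 -0.0005 0 0 -0.001 1" --pt "0.062 0 -0.0005 0 0 -0.001 1" --pt "0.065 0 -0.0005 0 0 -0.001 1" --pt "0.065 0 -0.0005 0 0 -0.001 1" --pt "0.065 0 -0.0005 0 0 -0.001 1"

```text
time: 45.73
tcp_pos: [0.5698, -0.0691, 0.0567]
tcp_rot: [[0.0, 1.0, 0.022], [-0.0, 0.022, -1.0], [-1.0, 0.0, 0.0]]
wrist_force: [0.7, -0.0, -1.0]
finger_gap: 0.275
```

```bash
python3 - <<'E'
from h import *
go([0.5693,-0.0688,0.043],np.radians(1.35))
E
```

```text
move [ 0.0137 -0.0005 -0.0003] rot [-0.001  0.    -0.   ] t 45.73 q [-0.48  0.62  0.67  1.96 -0.56  0.75  0.54] gap 0.275
```

apply_moves --pt "0.003 -0.0005 -0.0003 0 0 0 1" --pt "0.006 -0.0005 -0.0003 0 0 0 1" --pt "0.009 -0.0005 -0.0003 0 0 0 1" --pt "0.012 -0.0005 -0.0003 0 0 0 1" --pt "0.014 -0.0005 -0.0003 0 0 0 1" --pt "0.014 -0.0005 -0.0003 0 0 0 1" --pt "0.014 -0.0005 -0.0003 0 0 0 1" --pt "0.014 -0.0005 -0.0003 0 0 0 1"

```text
time: 46.4
tcp_pos: [0.5693, -0.0689, 0.0428]
tcp_rot: [[0.001, 1.0, 0.022], [-0.0, 0.022, -1.0], [-1.0, 0.001, 0.0]]
wrist_force: [-0.4, -0.3, -0.5]
finger_gap: 0.275
```

apply_moves --pt "0.001 0 0 0 0 0 1" --pt "0.002 0 0 0 0 0 1" --pt "0.003 0 0 0 0 0 1" --pt "0.004 0 0 0 0 0 1" --pt "0.005 0 0 0 0 0 1" --pt "0.006 0 0 0 0 0 1" --pt "0.007 0 0 0 0 0 1" --pt "0.007 0 0 0 0 0 1"

```text
time: 47.07
tcp_pos: [0.5693, -0.0689, 0.0366]
tcp_rot: [[0.0, 1.0, 0.022], [0.001, 0.022, -1.0], [-1.0, 0.0, -0.001]]
wrist_force: [-3.9, 1.3, 9.4]
finger_gap: 0.269
```

apply_moves --pt "-0.0005 0 0 0 0 0 0.7" --pt "-0.001 0 0 0 0 0 0.6" --pt "-0.001 0 0 0 0 0 0.55" --pt "-0.001 0 0 0 0 0 0.5" --pt "-0.003 0 0 0 0 0 0.5" --pt "-0.02 0 0 0 0 0 0.5" --pt "-0.045 0 0 0 0 0 0.5" --pt "-0.055 0 0 0 0 0 0.5"

```text
time: 47.73
tcp_pos: [0.5704, -0.0695, 0.0937]
tcp_rot: [[0.003, 1.0, 0.021], [0.001, 0.021, -1.0], [-1.0, 0.003, -0.0]]
wrist_force: [-0.0, 0.2, -0.9]
finger_gap: 0.501
```

```bash
python3 - <<'E'
from h import *
placed("w30.png")
go([0.5686,-0.0690,0.076],np.radians(1.35))
E
```

```text
-- [ 0.4783 -0.0714] block (array([478.4, -71. ]), array([24.4, 24.4]), 1.9) top z pct [0.0605 0.0614 0.0619] pin (array([478.4, -71.1]), array([24.2, 24.3]), 0.8) flange z 0.0307
-+ [0.4755 0.0485] block (array([475.9,  48.2]), array([25.2, 23.9]), 1.3) top z pct [0.0603 0.0614 0.062 ] pin (array([476. ,  48.1]), array([24.5, 23.7]), 0.6) flange z 0.0306
+- [ 0.5683 -0.0693] block (array([568.7, -68.7]), array([23.8, 24.3]), 0.7) top z pct [0.061  0.0728 0.0735] pin (array([568.6, -69. ]), array([13.1, 13.7]), 0.6) flange z 0.0307
++ [0.5655 0.0506] block (array([565.5,  49.5]), array([23.8, 22.3]), 0.9) top z pct [0.0604 0.0614 0.062 ] pin (array([565.5,  49.5]), array([23.6, 22.3]), 0.9) flange z 0.0306
move [ 0.0187 -0.0027 -0.0005] rot [-0.002 -0.001 -0.005] t 47.78 q [-0.52  0.57  0.72  1.95 -0.51  0.81  0.51] gap 0.501
```

apply_moves --pt "0 -0.002 -0.0005 -0.001 -0.001 -0.004 0.8" --pt "0 -0.002 -0.0005 -0.001 -0.001 -0.004 1" --pt "0 -0.002 -0.0005 -0.001 -0.001 -0.004 1" --pt "0 -0.002 -0.0005 -0.001 -0.001 -0.004 1" --pt "0.005 -0.002 -0.0005 -0.001 -0.001 -0.004 1" --pt "0.01 -0.002 -0.0005 -0.001 -0.001 -0.004 1" --pt "0.015 -0.002 -0.0005 -0.001 -0.001 -0.004 1" --pt "0.018 -0.002 -0.0005 -0.001 -0.001 -0.004 1"

```text
time: 48.45
tcp_pos: [0.5687, -0.069, 0.0755]
tcp_rot: [[-0.0, 1.0, 0.022], [-0.0, 0.022, -1.0], [-1.0, -0.0, 0.0]]
wrist_force: [-0.3, -0.3, -0.2]
finger_gap: 0.002
```

apply_moves --pt "0.003 0 0 0 0 0 1" --pt "0.006 0 0 0 0 0 1" --pt "0.009 0 0 0 0 0 1" --pt "0.012 0 0 0 0 0 1" --pt "0.0145 0 0 0 0 0 1" --pt "0.0157 0 0 0 0 0 1" --pt "0.0157 0 0 0 0 0 1" --pt "0.0157 0 0 0 0 0 1"

```text
time: 49.12
tcp_pos: [0.5689, -0.0692, 0.0613]
tcp_rot: [[-0.0, 1.0, 0.022], [0.001, 0.022, -1.0], [-1.0, 0.0, -0.001]]
wrist_force: [-5.9, 2.0, 19.4]
finger_gap: 0.008
```

apply_moves --pt "-0.02 0 0 0 0 0 1" --pt "-0.05 0 0 0 0 0 1" --pt "-0.08 0 0 0 0 0 1" --pt "-0.11 0 0 0 0 0 1" --pt "-0.14 0 0 0 0 0 1" --pt "-0.15 0 0 0 0 0 1" --pt "-0.15 0 0 0 0 0 1" --pt "-0.15 0 0 0 0 0 1"

```text
time: 49.78
tcp_pos: [0.5688, -0.069, 0.2107]
tcp_rot: [[0.0, 1.0, 0.022], [0.002, 0.022, -1.0], [-1.0, 0.0, -0.002]]
wrist_force: [-0.1, 0.3, -1.1]
finger_gap: 0.002
```

```bash
python3 - <<'E'
from h import *
go([0.700,-0.0075,0.12],np.radians(1.35))
E
```

```text
move [ 0.0909  0.1326 -0.0583] rot [-0.001 -0.002 -0.   ] t 49.78 q [-0.63  0.42  0.84  1.86 -0.37  1.03  0.39] gap 0.002
```

apply_moves --pt "0 0 -0.03 0 -0.002 0 1" --pt "-0.01 -0.02 -0.05 0 -0.002 0 1" --pt "-0.01 -0.04 -0.058 0 -0.002 0 1" --pt "-0.01 -0.045 -0.058 0 -0.002 0 1" --pt "-0.01 -0.045 -0.058 0 -0.002 0 1" --pt "-0.01 -0.045 -0.058 0 -0.002 0 1" --pt "-0.01 -0.045 -0.058 0 -0.002 0 1" --pt "-0.01 -0.045 -0.058 0 -0.002 0 1"

```text
time: 50.45
tcp_pos: [0.523, -0.0128, 0.2205]
tcp_rot: [[0.0, 1.0, 0.021], [-0.001, 0.021, -1.0], [-1.0, 0.0, 0.001]]
wrist_force: [-0.3, 0.3, 0.5]
finger_gap: 0.005
```

```bash
python3 - <<'E'
from h import *
im,X=placed("w31.png"); H=X[:,:,2]
for n,c in {"--":(.4785,-.071),"-+":(.476,.0488),"+-":(.5686,-.069),"++":(.5657,.0507)}.items():
    d=np.hypot(X[:,:,0]-c[0],X[:,:,1]-c[1]); ok=(im["z_map"]>0)&(H>.055)
    ring=np.maximum(abs(X[:,:,0]-c[0]),abs(X[:,:,1]-c[1]))
    print(n,"pin z",np.mean(H[ok&(d<.006)]).round(5),"block z",np.mean(H[ok&(d>.0085)&(ring<.0115)]).round(5))
m=(im["z_map"]>0)&(np.hypot(X[:,:,0]-.6996,X[:,:,1]+.0084)<.035)&(H>.019)
print("button",rect(X[m]),np.median(H[m]))
print(rect(X[m&(H>.0205)]))
cv2.imwrite("pics/w31c.png",cv2.resize(im["pixels"][40:270,150:460,::-1],None,fx=2.4,fy=2.4))
E
```

```text
-- [ 0.4783 -0.0714] block (array([478.7, -70.9]), array([24., 24.]), 1.4) top z pct [0.0606 0.0615 0.062 ] pin (array([478.6, -70.8]), array([23.8, 23.8]), 1.1) flange z 0.0308
-+ [0.4755 0.0485] block (array([475.8,  48.8]), array([24.5, 23.6]), 1.0) top z pct [0.0604 0.0614 0.0619] pin (array([475.7,  49. ]), array([23.9, 23.2]), 1.0) flange z 0.0306
+- [ 0.5683 -0.0693] block (array([568.7, -69. ]), array([24.1, 24.4]), 1.1) top z pct [0.0606 0.0617 0.0623] pin (array([568.7, -68.8]), array([24. , 23.8]), 1.9) flange z 0.0308
++ [0.5655 0.0506] block (array([565.4,  50.8]), array([23.2, 23.1]), 1.3) top z pct [0.0605 0.0614 0.062 ] pin (array([565.5,  50.8]), array([23. , 23.1]), 1.5) flange z 0.0305
-- pin z 0.06075 block z 0.06038
-+ pin z 0.06063 block z 0.06044
+- pin z 0.06092 block z 0.06059
++ pin z 0.06053 block z 0.06044
button (array([700.4,  -7. ]), array([34.5, 34.4]), 15.1) 0.021480844564808532
(array([700.4,  -7.1]), array([34.4, 34. ]), 12.5)
```

View pics/w31c.png

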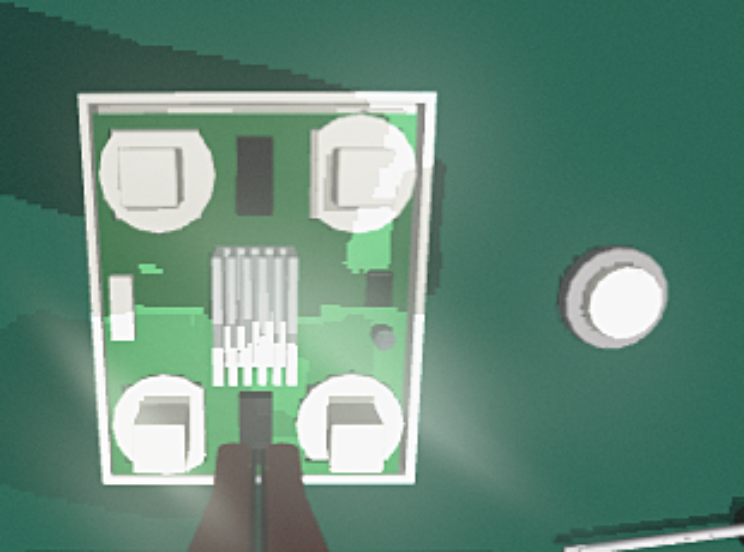

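```bash
python3 - <<'E'
from h import *
go([0.7003,-0.0073,0.05],np.radians(1.35))
E
```

```text
move [ 0.1706  0.1774 -0.0019] rot [-0.002  0.001 -0.   ] t 50.5 q [-0.82  0.31  0.89  1.96 -0.28  1.    0.22] gap 0.004
```

apply_moves --pt "0 0.04 -0.002 0 0 0 1" --pt "0 0.08 -0.002 0 0 0 1" --pt "0 0.12 -0.002 0 0 0 1" --pt "0.01 0.16 -0.002 0 0 0 1" --pt "0.03 0.1774 -0.002 0 0 0 1" --pt "0.07 0.1774 -0.002 0 0 0 1" --pt "0.1 0.1774 -0.002 0 0 0 1" --pt "0.13 0.1774 -0.002 0 0 0 1"

```text
time: 51.17
tcp_pos: [0.7006, -0.008, 0.0879]
tcp_rot: [[-0.001, 1.0, 0.021], [-0.002, 0.021, -1.0], [-1.0, -0.001, 0.002]]
wrist_force: [-1.1, 0.6, -0.6]
finger_gap: 0.008
```

```bash
python3 - <<'E'
from h import *
shot("wrist","w32.png")
go([0.7003,-0.0073,0.03],np.radians(1.35))
E
```

```text
move [0.0517 0.0041 0.0001] rot [-0.003  0.002  0.01 ] t 51.22 q [-0.52  0.77  0.69  1.63 -0.57  0.96  0.39] gap 0.009
```

View pics/w32.png

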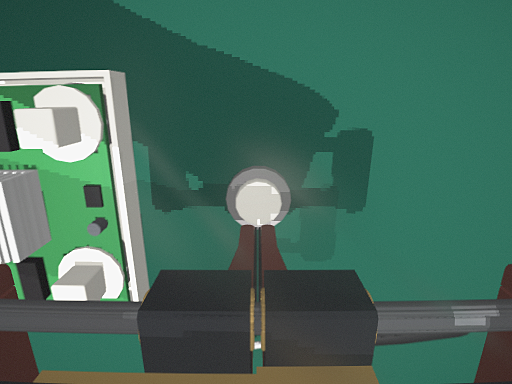

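apply_moves --pt "0.015 0.002 0 -0.002 0.002 0.006 1" --pt "0.03 0.003 0 -0.002 0.002 0.006 1" --pt "0.045 0.003 0 -0.002 0.002 0.006 1" --pt "0.05 0.003 0 -0.002 0.002 0.006 1" --pt "0.05 0.003 0 -0.002 0.002 0.006 1" --pt "0.05 0.003 0 -0.002 0.002 0.006 1" --pt "0.05 0.003 0 -0.002 0.002 0.006 1" --pt "0.05 0.003 0 -0.002 0.002 0.006 1"

```text
time: 51.88
tcp_pos: [0.7001, -0.0073, 0.0331]
tcp_rot: [[-0.002, 1.0, 0.023], [0.0, 0.023, -1.0], [-1.0, -0.002, -0.0]]
wrist_force: [-0.7, -0.6, 0.0]
finger_gap: 0.005
```

```bash
python3 - <<'E'
from h import *
go([0.7003,-0.0073,0.015],np.radians(1.35))
E
```

```text
move [ 0.0181  0.0002 -0.    ] rot [-0.001 -0.     0.002] t 51.88 q [-0.5   0.82  0.65  1.65 -0.61  0.88  0.42] gap 0.005
```

apply_moves --pt "0.005 0 0 0 0 0 1" --pt "0.009 0 0 0 0 0 1" --pt "0.013 0 0 0 0 0 1" --pt "0.016 0 0 0 0 0 1" --pt "0.018 0 0 0 0 0 1" --pt "0.0185 0 0 0 0 0 1" --pt "0.0185 0 0 0 0 0 1" --pt "0.0185 0 0 0 0 0 1"

```text
time: 52.55
tcp_pos: [0.7005, -0.0072, 0.0163]
tcp_rot: [[-0.001, 1.0, 0.023], [0.001, 0.023, -1.0], [-1.0, -0.001, -0.001]]
wrist_force: [-4.3, 1.5, 13.7]
finger_gap: 0.008
```

apply_moves --pt "0.001 0 0 0 0 0 1" --pt "0.0016 0 0 0 0 0 1" --pt "0.0016 0 0 0 0 0 1" --pt "0.0016 0 0 0 0 0 1" --pt "0.0016 0 0 0 0 0 1" --pt "0.0016 0 0 0 0 0 1" --pt "0.0016 0 0 0 0 0 1" --pt "0.0016 0 0 0 0 0 1"

```text
time: 53.22
tcp_pos: [0.7006, -0.0072, 0.0163]
tcp_rot: [[-0.001, 1.0, 0.023], [0.003, 0.023, -1.0], [-1.0, -0.001, -0.003]]
wrist_force: [-5.2, 0.9, 13.8]
finger_gap: 0.007
```

apply_moves --pt "-0.02 0 0 0 0 0 1" --pt "-0.05 0 0 0 0 0 1" --pt "-0.09 0 0 0 0 0 1" --pt "-0.13 0 0 0 0 0 1" --pt "-0.17 0 0 0 0 0 1" --pt "-0.2 0 0 0 0 0 1" --pt "-0.2 0 0 0 0 0 1" --pt "-0.2 0 0 0 0 0 1"

```text
time: 53.88
tcp_pos: [0.7016, -0.0079, 0.218]
tcp_rot: [[0.002, 1.0, 0.023], [0.003, 0.023, -1.0], [-1.0, 0.002, -0.003]]
wrist_force: [0.2, 0.3, -1.2]
finger_gap: 0.005
```

```bash
python3 - <<'E'
from h import *
im,X=placed("w33.png"); H=X[:,:,2]
m=(im["z_map"]>0)&(np.hypot(X[:,:,0]-.7,X[:,:,1]+.0073)<.015); print("button z",np.median(H[m]))
shot("top","t33.png"); shot("scene","s33.png")
E
```

```text
-- [ 0.4783 -0.0714] block (array([478.8, -70.7]), array([25.7, 24.3]), 1.7) top z pct [0.0603 0.0614 0.062 ] pin (array([478.5, -70.7]), array([25.2, 24.3]), 2.0) flange z 0.0308
-+ [0.4755 0.0485] block (array([476. ,  48.5]), array([25.7, 23.6]), 0.4) top z pct [0.0603 0.0614 0.0619] pin (array([476. ,  48.5]), array([25.7, 23.6]), 0.4) flange z 0.0306
+- [ 0.5683 -0.0693] block (array([568.7, -68.5]), array([23.7, 23.6]), 1.3) top z pct [0.0606 0.0616 0.0622] pin (array([568.6, -68.5]), array([23.4, 23.6]), 1.3) flange z 0.0308
++ [0.5655 0.0506] block (array([565.9,  50.3]), array([25. , 23.4]), 0.6) top z pct [0.0605 0.0615 0.0621] pin (array([565.9,  50.4]), array([24.8, 23.2]), 0.6) flange z 0.0306
button z 0.24563372979140147
```

View pics/t33.png

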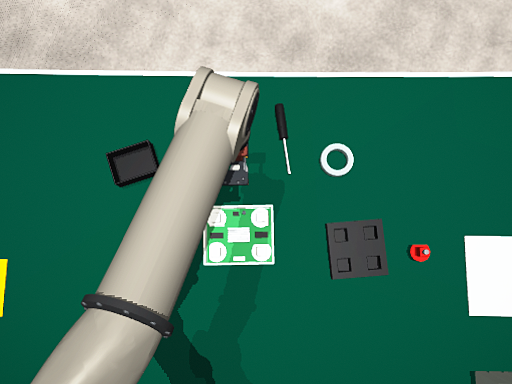

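View pics/s33.png

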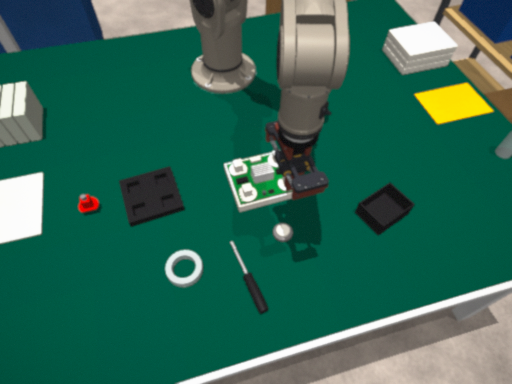

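```bash
python3 - <<'E'
from h import *
print(bot.finish_job(), bot.state()["time"])
E
```

```text
the job is handed in; nothing more can be done
the job is handed in; nothing more can be done
```

I laid the board in the housing and seated all four white rivets from the tray, one to a hole with matching flats. Each pin was pushed in only after its flange was down on the board. I then pressed the done button, let go, raised the arm clear and handed in at about 54 s.

- **Board:** it lies flat, with its top at about 27 mm across the whole board.
- **Rivets:** all four flanges are at about 31 mm and all block tops at about 61 mm, as expected for seated rivets. No pin stands out. The depth readings put the pin tops 0.1–0.4 mm above the blocks, which I took as camera noise. When pushing, the fingertips stopped at block height with 18–34 N, well above the 8 N a pin takes.
- **Done button:** the fingertips stopped at 16.3 mm (fully down is about 16 mm) with about 14 N, against its 5 N spring. After letting go, my depth check of the button returned an invalid value, apparently because the gripper blocked the view. I therefore saw it released but did not measure that it had sprung back.
- **Bystanders:** the bin, tape roll, screwdriver and red look-alike are where they were. I saw no shift of the board or tray during the run.

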